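Clear the tin stack off the trivet and stand the teapot on it

ROBOT

A 7-joint arm with a two-finger parallel gripper is mounted at the origin on the work surface. World frame = base frame: x ahead of the robot, y to its left, z up, the work surface at z = 0. Lengths are in m, angles in rad, forces in N, time in s.
With the tool pointing down it reaches from about 0.35 to 0.9 m from the base axis. Payload 8.1 kg.
Tool frame: the origin (TCP) lies at the very end of the fingers, on their centre line; the grasp point (between the pads) lies 19 mm behind it (grip_point_offset is the distance from the TCP to the grasp point, in m); z points along the fingers, x is the direction in which the jaws open and shut, and the axes are right-handed (so a half turn about z gives the same grasp; the last joint's range is limited). The gripper opens to 92 mm and grips with 3 to 60 N. Pads are 19 mm wide; open, the fingers measure 130 mm over their backs; the gripper's body (75 mm by 190 mm) begins 47 mm behind the grasp point.
Start: joints at [1.165, 0.434, 0.025, 1.573, -0.012, 1.134, -0.075], TCP at [0.186, -0.597, 0.227] pointing down, gripper open.
Joint ranges: [-2.62, 2.62], [-0.44, 2.09], [-1.27, 1.32], [0.08, 2.57], [-1.32, 4.46], [0.12, 2], [-2.74, 2.74]. Speed limits (rad/s): [2.22, 2.22, 3.01, 3.01, 3.14, 3.14, 3.14].

INTERFACE

Orientations are given as a rotation vector (axis times angle).
In Python, from cell import observe, get_image, camera_model, sign_off, grip_point_offset gives the robot as it stands.
- The arm moves only by the tool play_rows, never from a script. Its argument "rows" is a list of rows, each a list of 7 numbers: the shift along the tool's x, y, z as a fraction of full scale, then the turn, a rotation vector about the tool's x, y, z as a fraction of full scale, then the closure, from -1 (fully open) to 1 (shut). A call has 1 to 5 rows; each row shifts and turns the pose as measured when the row begins, along the tool's axes as they then stand; what a row does not reach is not made up. Full scale, the value 1, is 0.15 m for a shift and 0.5 rad for a turn. A row lasts 1/10 s, in which the tool goes at most 50 mm and 8.59 degrees, less where a joint would pass 70% of its speed; a pose out of reach is approached as far as the arm can. A call with a number of a shift or a turn outside -1 to 1 is refused whole. A call with a gripper value outside its range is refused whole. The fingers move at their own pace and stop on an object; "force" is the grip in N (left out, the last holds). Time passes only in rows, so rows that do not move let the fingers close. It gives the time, the measured TCP pose, the force and the opening at its end, in the units of the state.
- observe(): the state, without advancing time (a new reading comes with each control period).
- get_image(name): name is "side" or "top" or "wrist"; returns the picture (420x560x3 uint8, blue, green, red); there is no depth.
- camera_model(name): a dict with "K" (3x3 intrinsics, pixels), "R" (3x3) and "t" (3): a world point X has camera coordinates R X + t. Camera axes: x right, y down, z forward; pixel columns grow to the right and rows downward; lengths in m; the calibration is good to about 2 mm. The wrist camera is an equidistant fisheye: a pixel r from the principal point sees the ray r / f radians off the axis. A picture is of the moment at which its call begins: read the wrist's pose just before it. camera_model takes no time and is no camera call; for the wrist camera it gives the pose at the moment of the call.
- sign_off(): hands the job in, once; it reports no verdict.
The state is a dict: "clock": time; "joints": joint angles; "dq": joint speeds; "joint_efforts": joint torques, N m; "position": TCP position; "ee_rot": TCP orientation; "force": force on the tool from outside, world axes, zero at the start; "ft_torque": the same for the moment, N m; "width": opening from 0.0 (shut) to 1.0 (fully open).
Only numpy, scipy, OpenCV 4.12 (cv2) and the standard library are available. Lean on these libraries where they do the work, as an engineer would, in place of code of your own. Each camera call takes 0.05 s, during which the arm holds its last target.

TASK

The tins have been stacked on the trivet where the teapot belongs. Take the stack apart from the top down and stand each tin upright in the middle of its own place, releasing each before taking the next: the small round sugar tin on the round wooden coaster, then the square tea tin on the square cork mat, then the long rusk tin lengthwise on the long wooden board; last of all, set the teapot gently in the middle of the cleared trivet, keeping it upright all the way. Leave the salt grinder and the little spice jar where they stand.

Things in the scene. Friction and masses are not known exactly. Their poses are not given: they have to be found in the camera images.
- sugar_tin_center (a point): Small round sugar tin, plain steel, upright cylinder 44 mm in diameter and 46 mm high, about 0.13 kg; at the start the top of the stack, within 6 mm of the centre of the tea tin's lid. The point is its centre, half-way up; z is up along its axis. Closed: the lid does not come off.
- tea_tin_center (a point): Square tea tin, plain steel, 58 x 58 mm and 56 mm high, about 0.18 kg; at the start the middle of the stack, within 6 mm of the centre of the rusk tin's lid and up to 0.35 rad askew to it. The point is its centre, half-way up; x and y are square to its sides, z up. Lid fixed.
- rusk_tin_center (a point): Long rectangular rusk tin, plain steel, 130 mm long (along its x), 60 mm wide (y), 60 mm high (z), about 0.32 kg; at the start the bottom of the stack, standing on the trivet. The point is its centre, half-way up. Lid fixed.
- teapot_handle (a point): White ceramic teapot, 0.5 kg, lid fixed: round body 120 mm wide, foot 90 mm wide, lid knob ending 106 mm above the foot, spout reaching 97 mm out along +x, rigid bail handle arching over the lid. The point is the centre of the handle's level top bar (round, 12 mm thick, 60 mm long, along x), on the pot's upright axis, 150 mm above its underside. z is up.
- trivet_top (a point): Green silicone trivet, a flat disc 160 mm in diameter and 8 mm thick, fixed to the counter. The stack stands on it at the start; the teapot belongs on it. The point is the centre of its upper face; z is up.
- coaster_top (a point): Round light-wood coaster, 90 mm in diameter, 9 mm thick, fixed; place of the sugar tin. The point is the centre of its upper face; z is up.
- mat_top (a point): Square cork mat, 100 x 100 mm, 6 mm thick, fixed; place of the tea tin. The point is the centre of its upper face; x and y are square to its sides.
- board_top (a point): Long wooden board, 170 mm (along its x) by 100 mm (y), 12 mm thick, fixed; place of the rusk tin, whose length goes along the board's length, either way round. The point is the centre of its upper face.
- grinder_center (a point): Chrome salt grinder, a bystander standing upright, 50 mm in diameter, 128 mm high; leave it alone. The point is its centre, half-way up.
- spice_jar_center (a point): Small amber glass spice jar with a black cap, a bystander standing upright, 40 mm in diameter, 75 mm high; leave it alone. The point is its centre, half-way up.
Not all that is in view belongs to the job. Leave any purple look-alike of the part that bears tea_tin_center alone.

How it is judged:
By the outcome, as a careful person would: the job done as asked, in the order asked, and still so for the second after the job is handed in, with the robot touching nothing.
It also fails if it takes over 120 s, if anything falls off the work surface, if the arm or the gripper's body presses on something with over 40 N, if the wrist force passes 120 N, or if a joint passes its speed limit or range.

## Working session

There is one attempt and no reset: what is moved stays moved. The work goes in short steps, Python scripts to look and compute and a tool call to move; the robot and the scene stay as the last step left them, time stands still between calls to the robot, and variables do not carry over. Pictures are saved under pics/ and viewed, and the job is handed in when it is done.

Besides the shell and the picture viewer there is one more tool, called after "Request:" as a command line: name --pt "numbers of a row" for each row, then --argument value for the rest. play_rows: Moves the arm, as the interface text tells. Its arguments: {"type":"object","properties":{"rows":{"type":"array","items":{"type":"array","items":{"type":"number"}}},"force":{"type":"number"}},"required":["rows"]}

```bash
ls; mkdir -p pics; python3 - <<'E'
from cell import *
import cv2
print(observe()); print(grip_point_offset)
for n in ["side","top","wrist"]:
    m=camera_model(n); print(n,m)
    cv2.imwrite(f"pics/a_{n}.png",get_image(n))
E
```

```text
pics
{'clock': 0.0, 'joints': array([ 1.16543699,  0.43523567,  0.02498756,  1.57410404, -0.01157924,
        1.13398783, -0.07506322]), 'dq': array([-0.00038559,  0.00044113,  0.00150068, -0.00101921,  0.00061224,
       -0.00259371, -0.00096253]), 'joint_efforts': array([ 1.09378521e-03, -6.67838144e+01,  9.86136161e-01, -3.14457321e+01,
       -6.02897652e-02,  4.30510368e-02,  1.27698445e-04]), 'position': array([ 0.18612444, -0.59610601,  0.22593458]), 'ee_rot': array([-2.53035486e+00,  1.86061175e+00,  2.15812276e-03]), 'force': array([-0.01384771,  1.13859397, -0.40033964]), 'ft_torque': array([-3.31171009e-02,  6.70683067e-02, -6.21198007e-05]), 'width': 0.9959687144291951}
0.0188
side {'K': array([[538.02188225,   0.        , 283.89411752],
       [  0.        , 538.02188225, 224.26963729],
       [  0.        ,   0.        ,   1.        ]]), 'R': array([[-0.97340455, -0.228784  ,  0.01189399],
       [-0.18085477,  0.73553787, -0.65289785],
       [ 0.1406241 , -0.63768482, -0.75735258]]), 't': array([0.48530758, 0.17136298, 1.07302277])}
top {'K': array([[544.62383845,   0.        , 276.49205919],
       [  0.        , 544.62383845, 216.4855176 ],
       [  0.        ,   0.        ,   1.        ]]), 'R': array([[ 0.018174  , -0.99973284, -0.01428152],
       [-0.98362988, -0.01531636, -0.17954849],
       [ 0.17928178,  0.01731084, -0.98364545]]), 't': array([0.00293522, 0.51304182, 1.12890723])}
wrist {'K': array([[325.1922621 ,   0.        , 278.05874248],
       [  0.        , 325.1922621 , 208.11078807],
       [  0.        ,   0.        ,   1.        ]]), 'R': array([[ 0.29745197, -0.95473557, -0.00151842],
       [-0.91073598, -0.28422025,  0.29963114],
       [-0.28650008, -0.08774299, -0.95405391]]), 't': array([-0.62407639, -0.03643428,  0.39280931])}
```

View pics/a_side.png

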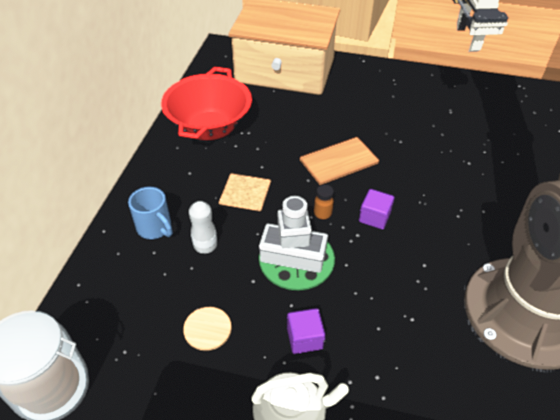

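View pics/a_top.png

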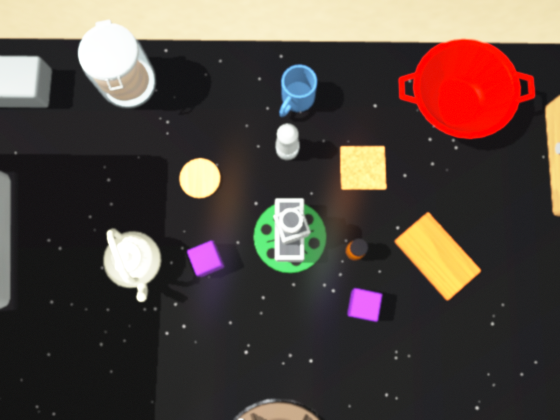

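View pics/a_wrist.png

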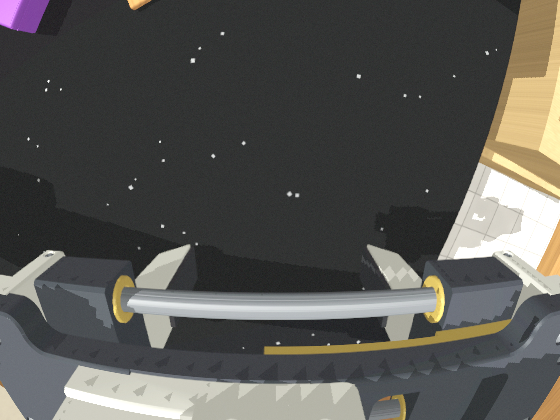

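Side view: the stack is at about (293,230), on the green trivet. The coaster is at (207,328), the mat at (245,192), the board at (340,160), the teapot at (295,395), the grinder at (203,228) and the jar at (324,203). Top view: stack (290,228), coaster (200,178), mat (363,167), board (437,256), teapot (132,260), grinder (288,142), jar (357,249).

What could be taken for the tins: purple cubes at top (205,259) and (365,305), which are the look-alikes; grinder top (288,142), also chrome and round; glass canister top (118,65). The choice is the plain-steel stack at top (290,225). I'll check it in a close crop.

```bash
cat > h.py <<'E'
import numpy as np, cv2
from cell import *
M={n:camera_model(n) for n in("side","top")}
def ray(n,uv,m=None):
    m=m or M[n]; R=np.array(m["R"]);t=np.array(m["t"]);K=m["K"]
    if n=="wrist":
        d=np.array([(uv[0]-K[0,2])/K[0,0],(uv[1]-K[1,2])/K[1,1]]); r=np.linalg.norm(d)
        v=np.array([*(d/max(r,1e-9)*np.sin(r)),np.cos(r)])
    else: v=np.linalg.inv(K)@[uv[0],uv[1],1]
    return -R.T@t, R.T@v
def onz(n,uv,z,m=None):
    c,v=ray(n,uv,m); return c+v*(z-c[2])/v[2]
def two(uvs,uvt):
    A=np.zeros((3,3));b=np.zeros(3)
    for n,uv in(("side",uvs),("top",uvt)):
        c,v=ray(n,uv);v/=np.linalg.norm(v);P=np.eye(3)-np.outer(v,v);A+=P;b+=P@c
    return np.linalg.solve(A,b)
def proj(n,X):
    m=M[n];p=m["K"]@(m["R"]@np.array(X)+m["t"]);return p[:2]/p[2]
def crop(n,x0,y0,x1,y1,s,name,img=None):
    if img is None: img=get_image(n)
    cv2.imwrite("pics/"+name,cv2.resize(img[y0:y1,x0:x1],None,fx=s,fy=s,interpolation=cv2.INTER_CUBIC));return img
def blob(img,lo,hi,near):
    h=cv2.cvtColor(img,cv2.COLOR_BGR2HSV);m=cv2.inRange(h,np.array(lo),np.array(hi))
    cs,_=cv2.findContours(m,cv2.RETR_EXTERNAL,cv2.CHAIN_APPROX_NONE)
    cs=[c for c in cs if cv2.contourArea(c)>100]
    return min(cs,key=lambda c:np.linalg.norm(c[:,0].mean(0)-near)) if cs else None
E
python3 - <<'E'
from h import *
s=cv2.imread("pics/a_side.png");t=cv2.imread("pics/a_top.png")
crop("side",230,170,360,300,4.5,"b_side.png",s)
crop("top",240,180,380,290,5,"b_top.png",t)
crop("top",80,210,180,310,5.5,"b_pot.png",t)
crop("side",210,340,370,420,5,"b_pots.png",s)
# places from both views
for nm,z,lo,hi,ns,nt in [("coaster",.009,(10,60,120),(30,255,255),(207,328),(200,178)),("mat",.006,(8,60,120),(30,255,255),(245,192),(363,167)),("board",.012,(5,60,120),(30,255,255),(340,160),(437,256)),("trivet",.008,(45,80,60),(90,255,255),(297,260),(290,237))]:
  for n,im,near in(("side",s,ns),("top",t,nt)):
    c=blob(im,lo,hi,near)
    P=np.array([onz(n,p,z)[:2] for p in c[:,0].astype(float)]).astype(np.float32)
    r=cv2.minAreaRect(P*1000); (cc,rad)=cv2.minEnclosingCircle(P*1000)
    print(nm,n,[np.round(x,1) for x in r],np.round(cc,1),round(rad,1))
    print(cv2.boxPoints(r).round(0).tolist())
E
```

```text
coaster side [array([604.6, 192. ]), array([93.4, 92.7]), np.float64(66.5)] [605.1 192.1] 48.0
[[543.0, 168.0], [628.0, 131.0], [666.0, 216.0], [581.0, 253.0]]
coaster top [array([605.9, 188.1]), array([93.5, 93. ]), np.float64(2.1)] [606.3 188. ] 47.7
[[557.0, 233.0], [561.0, 140.0], [654.0, 143.0], [651.0, 236.0]]
mat side [array([ 635.8, -177.8]), array([102.9, 106.8]), np.float64(0.9)] [ 634.9 -178.7] 71.0
[[583.0, -125.0], [585.0, -232.0], [688.0, -230.0], [686.0, -124.0]]
mat top [array([ 636.5, -180.8]), array([105.4, 104. ]), np.float64(0.8)] [ 636.8 -180.5] 70.8
[[583.0, -130.0], [585.0, -234.0], [690.0, -232.0], [689.0, -128.0]]
board side [array([ 436.5, -334.9]), array([176.5, 109. ]), np.float64(41.1)] [ 436.9 -334. ] 101.6
[[334.0, -352.0], [406.0, -434.0], [539.0, -318.0], [467.0, -236.0]]
board top [array([ 438.5, -340.2]), array([173.6, 104.7]), np.float64(41.0)] [ 438.4 -339.7] 98.3
[[339.0, -358.0], [407.0, -437.0], [538.0, -323.0], [470.0, -244.0]]
trivet side [array([461.3,  12.3]), array([163.1, 108. ]), np.float64(27.0)] [473.8 -12.4] 82.5
[[364.0, 23.0], [413.0, -73.0], [558.0, 1.0], [509.0, 97.0]]
trivet top [array([471.7, -17.3]), array([154.1, 161.9]), np.float64(0.9)] [476.  -16.8] 82.5
[[393.0, 62.0], [396.0, -99.0], [550.0, -97.0], [548.0, 65.0]]
```

View pics/b_side.png

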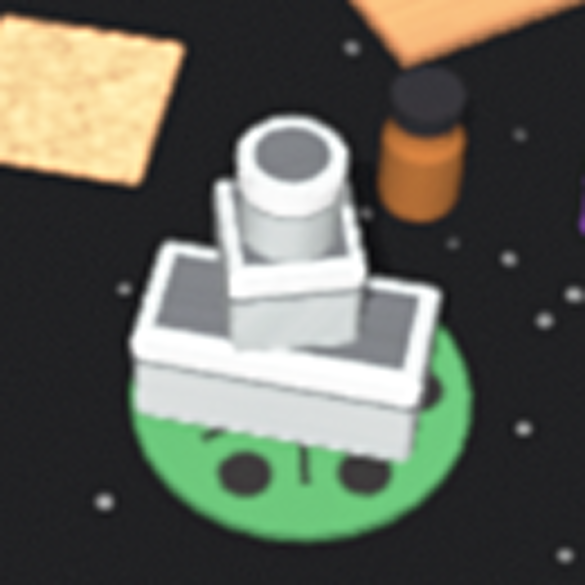

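View pics/b_top.png

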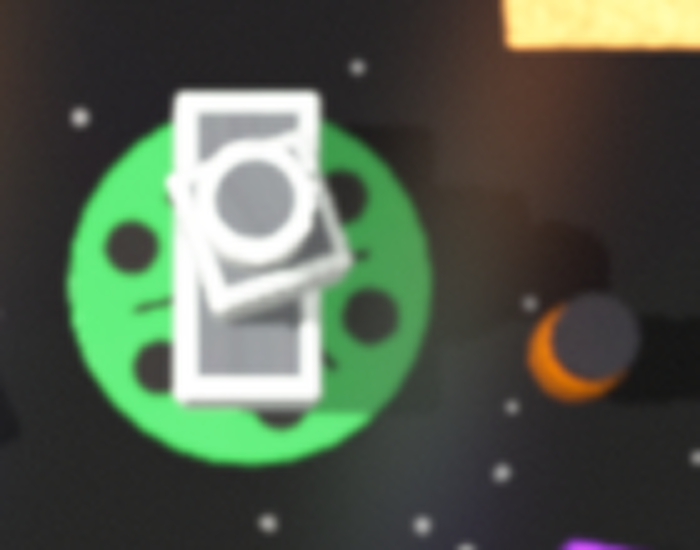

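View pics/b_pot.png

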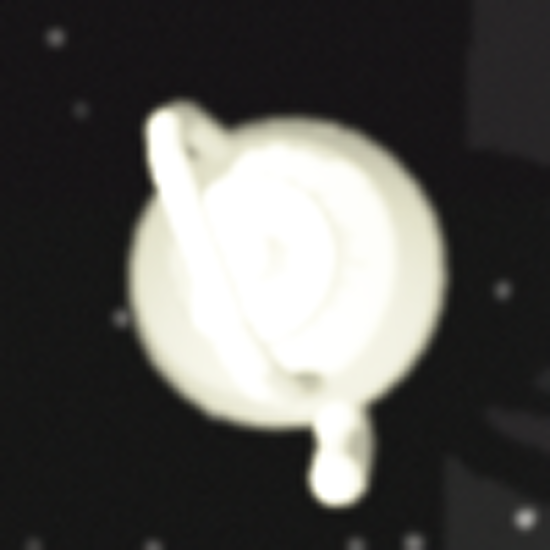

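View pics/b_pots.png

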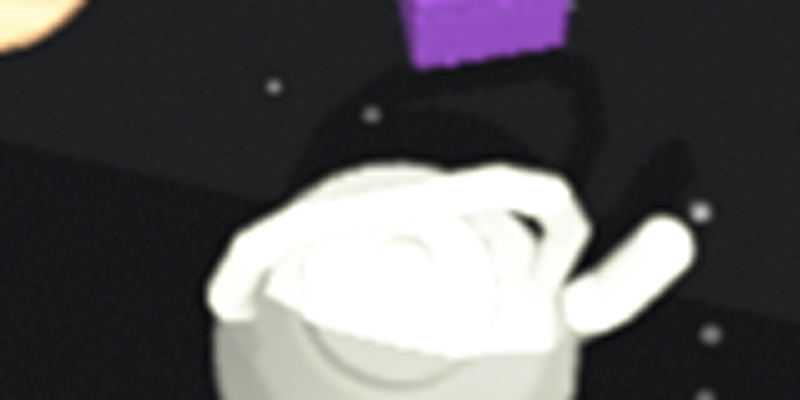

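The crop confirms it: plain-steel stack with the rusk tin along world x, the tea tin turned about 20° on it, and the round sugar tin on top (top crop (257,198)). The handle bar shows in the pot crop running from (165,150) to (260,380), with the spout down at (338,480).

```bash
python3 - <<'E'
from h import *
from scipy.spatial.transform import Rotation as Ro
T=lambda x,y:np.array([240+x/5,180+y/5]); S=lambda x,y:np.array([230+x/4.5,170+y/4.5])
f=lambda a:np.round(np.array(a)*1000,1)
s=S(293,155);t=T(257,198)
print("sugar",f(two(s,t)),f(onz("side",s,.170)),f(onz("top",t,.170)))
print("rusk top", [f(onz("top",T(*p),.068))for p in[(175,92),(320,92),(322,402),(175,402)]])
print("rusk side",[f(onz("side",S(*p),.068))for p in[(165,243),(440,293),(417,390),(133,345)]])
print("tea top",[f(onz("top",T(*p),.124))for p in[(170,183),(222,308),(350,258)]])
print("tea side",[f(onz("side",S(*p),.124))for p in[(217,182),(352,180),(365,275),(230,290)]])
PT=lambda x,y:np.array([80+x/5.5,210+y/5.5]); PS=lambda x,y:np.array([210+x/5,340+y/5])
# body circle silhouette top, bar
print("bar endA",f(two(PS(240,240),PT(165,125))),"bar endB (spout)",f(two(PS(560,185),PT(275,385))))
print("spout tip",f(two(PS(670,240),PT(338,480))))
print("knob",f(two(PS(400,270),PT(272,255))))
print("bar onz top",f(onz("top",PT(167,135),.15)),f(onz("top",PT(265,380),.15)))
img=cv2.imread("pics/a_top.png");
print("body c top@.05",f(onz("top",PT(288,272),.05)))
print("jar cap",f(onz("top",T(595,337),.075)),f(onz("side",S(428,97),.075)))
print("grinder top",f(onz("top",(288,132),.128)),f(onz("side",(200,210),.128)))
print("purple",f(onz("top",(205,259),.05)),f(onz("top",(365,305),.05)))
o=observe();print(Ro.from_rotvec(o["ee_rot"]).as_matrix().round(3))
E
```

```text
sugar [484.4 -19.4 165. ] [482.2 -14.7 170. ] [484.8 -19.4 170. ]
rusk top [array([548.1,  15.1,  68. ]), array([549. , -46.6,  68. ]), array([416.8, -48.7,  68. ]), array([415.8,  12.6,  68. ])]
rusk side [array([545.6, -39.2,  68. ]), array([416.2, -40. ,  68. ]), array([416.2,  17.2,  68. ]), array([544.5,  22.6,  68. ])]
tea top [array([498.5,  15.2, 124. ]), array([448.1,  -6.5, 124. ]), array([469.1, -57.4, 124. ])]
tea side [array([519.4, -32.7, 124. ]), array([461.5, -48.2, 124. ]), array([445. ,   4.5, 124. ]), array([499.4,  26.4, 124. ])]
bar endA [459.6 340.2 137.2] bar endB (spout) [367.9 296.3 129.2]
spout tip [333.3 284.   81.9]
knob [416.6 314.3  81.5]
bar onz top [453. 335. 150.] [366.7 294.1 150. ]
body c top@.05 [414.5 316.7  50. ]
jar cap [ 445.1 -161.6   75. ] [ 443.2 -154.7   75. ]
grinder top [675.6 -10.4 128. ] [669.3   6.8 128. ]
purple [418.1 161.8  50. ] [ 327.6 -176.4   50. ]
[[ 0.298 -0.955 -0.001]
 [-0.955 -0.298  0.001]
 [-0.001  0.    -1.   ]]
```

```bash
cat >> h.py <<'E'
from scipy.spatial.transform import Rotation as Ro
def plan(x,y,z,yawdeg):
    "tool down with jaw axis at yawdeg in world; prints turn (tool) and shift before/after the turn, units of rows"
    o=observe();R=Ro.from_rotvec(o["ee_rot"]);a=np.radians(yawdeg)
    X=np.array([np.cos(a),np.sin(a),0]);Z=np.array([0,0,-1.]);Y=np.cross(Z,X)
    G=Ro.from_matrix(np.c_[X,Y,Z]); d=np.array([x,y,z])-o["position"]
    xx=R.as_matrix()[:,0]
    print("t",round(o["clock"],2),"pos",o["position"].round(4),"yaw",round(np.degrees(np.arctan2(xx[1],xx[0])),1),"w",round(o["width"],3),"F",o["force"].round(1),"j",o["joints"].round(2))
    print("turn total",((R.inv()*G).as_rotvec()/.5).round(3),"| shift now-axes",(R.inv().apply(d)/.15).round(3),"| shift goal-axes",(G.inv().apply(d)/.15).round(3),"dist mm",(d*1000).round(1))
E
python3 -c "
from h import *
plan(.4835,-.017,.25,-71)"
```

```text
t 0.15 pos [ 0.1862 -0.5962  0.2261] yaw -72.7 w 1.002 F [-0.8 -0.4  0.4] j [ 1.17  0.44  0.02  1.57 -0.01  1.13 -0.08]
turn total [ 0.     0.002 -0.058] | shift now-axes [-3.095 -3.043 -0.156] | shift goal-axes [-3.006 -3.131 -0.159] dist mm [297.3 579.2  23.9]
```

Request:
play_rows --pt "-0.1 -0.1 -0.06 0 0 0 -1" --pt "-0.2 -0.2 -0.05 0 0 0 -1" --pt "-0.2 -0.2 -0.03 0 0 0 -1" --pt "-0.2 -0.2 -0.02 0 0 0 -1" --pt "-0.2 -0.2 0 0 0 0 -1" --force 20

```text
clock: 0.65
position: [0.2726, -0.4265, 0.2482]
ee_rot: [2.52, -1.874, -0.007]
force: [1.8, 0.1, 0.1]
width: 1.001
```

Request:
play_rows --pt "-0.2 -0.2 0 0 0 0 -1" --pt "-0.2 -0.2 0 0 0 0 -1" --pt "-0.2 -0.2 0 0 0 0 -1" --pt "-0.2 -0.2 0 0 0 0 -1" --pt "-0.2 -0.2 0 0 0 0 -1"

```text
clock: 1.15
position: [0.3752, -0.2312, 0.2481]
ee_rot: [2.519, -1.875, -0.006]
force: [0.2, -0.3, -1.1]
width: 1.002
```

```bash
python3 -c "
from h import *
plan(.4835,-.017,.25,-71)"
```

```text
t 1.15 pos [ 0.3752 -0.2312  0.2481] yaw -73.3 w 1.002 F [ 0.2 -0.3 -1.1] j [ 0.62  0.13 -0.22  1.95  0.03  1.07 -0.89]
turn total [ 0.008  0.005 -0.081] | shift now-axes [-1.16  -1.102 -0.014] | shift goal-axes [-1.115 -1.148 -0.012] dist mm [108.3 214.2   1.9]
```

Request:
play_rows --pt "-0.23 -0.22 0 0.01 0.01 -0.08 -1" --pt "-0.22 -0.22 0 0 0 0 -1" --pt "-0.22 -0.22 0 0 0 0 -1" --pt "-0.22 -0.22 0 0 0 0 -1" --pt "-0.22 -0.22 0 0 0 0 -1"

```text
clock: 1.65
position: [0.4807, -0.0127, 0.2482]
ee_rot: [2.555, -1.826, 0.008]
force: [1.3, -0.6, -0.6]
width: 1.0
```

Request:
play_rows --pt "0 0 0 0 0 0 -1"

```text
clock: 1.75
position: [0.4824, -0.0058, 0.2484]
ee_rot: [-2.562, 1.814, -0.007]
force: [0.1, -0.6, 0.3]
width: 1.001
```

```bash
python3 -c "
from h import *
plan(.4835,-.017,.25,-71)
m=camera_model('wrist');print(m['R'],m['t'])
cv2.imwrite('pics/c_wrist.png',get_image('wrist'))
o=observe();R=Ro.from_rotvec(o['ee_rot']).as_matrix()
c=-m['R'].T@m['t'];print('cam in tool',R.T@(c-o['position']))"
```

```text
t 1.75 pos [ 0.4824 -0.0058  0.2484] yaw -70.6 w 1.001 F [ 0.1 -0.6  0.3] j [ 0.25  0.21 -0.41  1.85  0.1   1.09 -1.43]
turn total [-0.009 -0.004  0.014] | shift now-axes [ 0.073  0.018 -0.011] | shift goal-axes [ 0.073  0.018 -0.011] dist mm [  1.1 -11.2   1.6]
[[ 0.33172927 -0.94337288  0.00181696]
 [-0.90153541 -0.31644907  0.29511673]
 [-0.27783014 -0.09953692 -0.95545948]] [-0.16591425  0.39098426  0.5468742 ]
cam in tool [-0.00258002 -0.08424798 -0.15920001]
```

View pics/c_wrist.png

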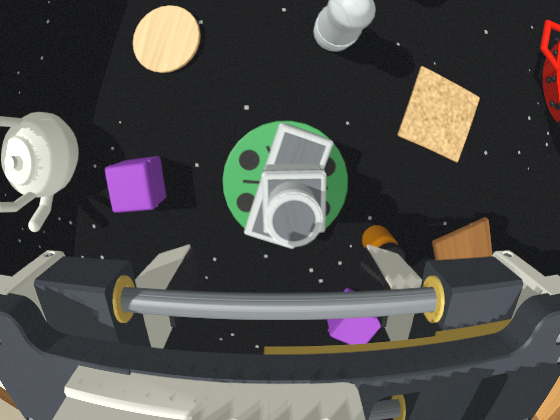

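The wrist view shows the sugar lid at about (294,218), the tea tin square with the image axes at (295,200), the coaster at (167,39), the mat at (439,114), the trivet at (285,180) and the pot at (38,153).

```bash
python3 - <<'E'
from h import *
m=camera_model("wrist");im=cv2.imread("pics/c_wrist.png")
crop("wrist",210,110,360,260,4,"c_crop.png",im)
for nm,z,lo,hi,near in [("coaster",.009,(10,40,120),(30,255,255),(167,39)),("mat",.006,(8,40,100),(30,255,255),(439,114)),("trivet",.008,(45,80,60),(90,255,255),(285,180))]:
    c=blob(im,lo,hi,near)
    P=np.array([onz("wrist",p,z,m)[:2] for p in c[:,0].astype(float)]).astype(np.float32)
    r=cv2.minAreaRect(P*1000); (cc,rad)=cv2.minEnclosingCircle(P*1000)
    print(nm,[np.round(x,1) for x in r],np.round(cc,1),round(rad,1))
E
```

```text
coaster [array([605.6, 183.1]), array([89.8, 89. ]), np.float64(20.4)] [605.9 183. ] 45.9
mat [array([ 634.7, -184.6]), array([100.7, 102.1]), np.float64(0.9)] [ 634.3 -185. ] 70.1
trivet [array([490.5,  16. ]), array([ 80.5, 160.5]), np.float64(66.5)] [475.5 -18.5] 80.3
```

View pics/c_crop.png

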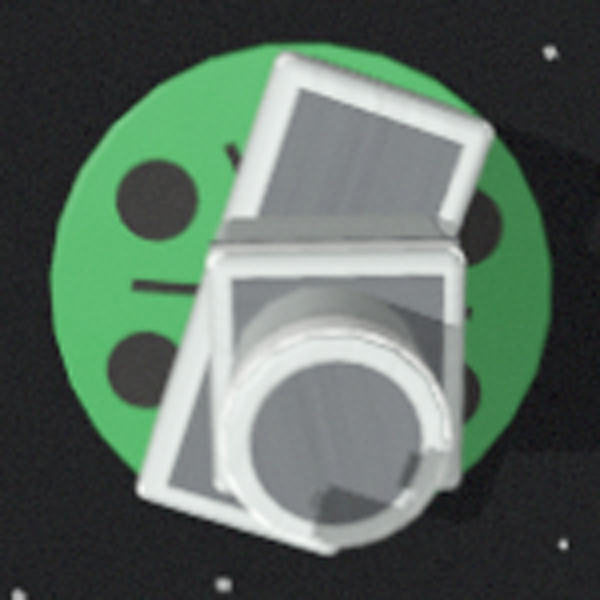

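```bash
python3 - <<'E'
from h import *
m=camera_model("wrist");C=lambda x,y:np.array([210+x/4,110+y/4])
f=lambda a:np.round(np.array(a)*1000,1)
print("sugar",f(onz("wrist",C(338,440),.170,m)))
q=[f(onz("wrist",C(*p),.124,m)) for p in [(210,250),(464,248),(464,488)]];print("tea",q,(q[0]+q[2])/2)
q=[f(onz("wrist",C(*p),.068,m)) for p in [(283,53),(492,128),(138,490)]];print("rusk",q,(q[1]+q[2])/2)
plan(.4835,-.018,.20,-70.5)
E
```

```text
sugar [484.4 -21.5 170. ]
tea [array([502.5,  12.7, 124. ]), array([521.7, -40.4, 124. ]), array([468.4, -61.6, 124. ])] [485.45 -24.45 124.  ]
rusk [array([546.9,  10.5,  68. ]), array([547.1, -47.6,  68. ]), array([420. ,   9.1,  68. ])] [483.55 -19.25  68.  ]
t 1.8 pos [ 0.4813 -0.0089  0.248 ] yaw -70.7 w 0.997 F [ 0.2 -0.9  0. ] j [ 0.25  0.21 -0.41  1.86  0.1   1.09 -1.43]
turn total [-0.005 -0.006 -0.008] | shift now-axes [0.061 0.007 0.32 ] | shift goal-axes [0.062 0.007 0.32 ] dist mm [  2.2  -9.1 -48. ]
```

Request:
play_rows --pt "0.07 0.005 0 0 0 0 -1" --pt "0 0 0 0 0 0 -1" --pt "0 0 0 0 0 0 -1"

```text
clock: 2.1
position: [0.4831, -0.0233, 0.2475]
ee_rot: [2.557, -1.821, 0.005]
force: [0.3, 0.5, 0.2]
width: 0.999
```

```bash
python3 -c "
from h import *
plan(.484,-.0195,.132,-70.5)
m=camera_model('wrist')
im=get_image('wrist');crop('wrist',210,110,360,260,4,'d_crop.png',im)
np.save('m.npy',m,allow_pickle=True)
plan(.484,-.0195,.132,-70.5)
"
```

```text
t 2.1 pos [ 0.4831 -0.0233  0.2475] yaw -70.9 w 0.999 F [0.3 0.5 0.2] j [ 0.27  0.22 -0.4   1.85  0.1   1.09 -1.4 ]
turn total [-0.    -0.008 -0.014] | shift now-axes [-0.025 -0.014  0.77 ] | shift goal-axes [-0.022 -0.014  0.77 ] dist mm [   0.9    3.8 -115.5]
t 2.15 pos [ 0.4831 -0.0237  0.2474] yaw -70.9 w 1.002 F [ 0.  -0.4  0.1] j [ 0.27  0.22 -0.4   1.85  0.1   1.09 -1.4 ]
turn total [-0.    -0.009 -0.016] | shift now-axes [-0.028 -0.015  0.77 ] | shift goal-axes [-0.024 -0.015  0.77 ] dist mm [   0.9    4.2 -115.4]
```

View pics/d_crop.png

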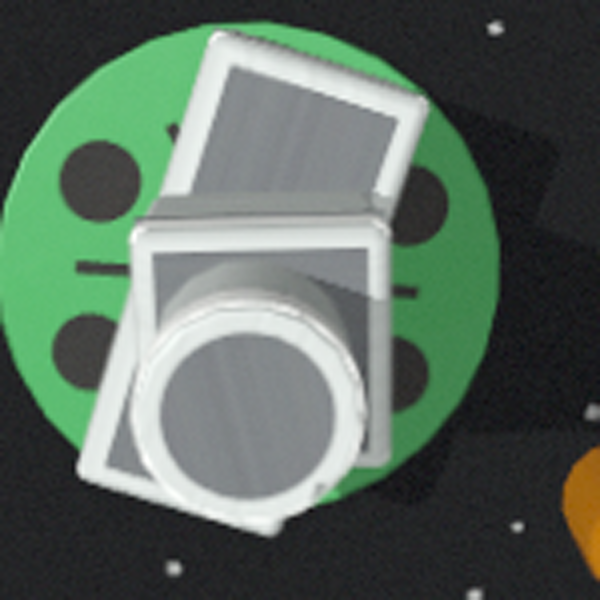

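Still image: sugar lid centre at wrist pixel (272,214).

```bash
python3 - <<'E'
from h import *
m=np.load("m.npy",allow_pickle=True).item();C=lambda x,y:np.array([210+x/4,110+y/4])
f=lambda a:np.round(np.array(a)*1000,1)
print("sugar",f(onz("wrist",C(248,415),.170,m)))
q=[f(onz("wrist",C(*p),.124,m)) for p in [(131,222),(391,218),(387,465)]];print("tea",q,(q[0]+q[2])/2)
q=[f(onz("wrist",C(*p),.068,m)) for p in [(215,32),(428,100),(78,475)]];print("rusk",q,(q[1]+q[2])/2)
E
```

```text
sugar [485.3 -17.8 170. ]
tea [array([504.6,  16.6, 124. ]), array([524. , -37.2, 124. ]), array([469.5, -56.6, 124. ])] [487.05 -20.   124.  ]
rusk [array([547.9,  14. ,  68. ]), array([549.4, -43.9,  68. ]), array([420.3,  12. ,  68. ])] [484.85 -15.95  68.  ]
```

Request:
play_rows --pt "-0.035 -0.022 0.1 0 -0.01 -0.015 -1" --pt "0 0 0.2 0 0 0 -1" --pt "0 0 0.2 0 0 0 -1" --pt "0 0 0.1 0 0 0 -1" --pt "0 0 0 0 0 0 -1"

```text
clock: 2.65
position: [0.4847, -0.0226, 0.1561]
ee_rot: [-2.556, 1.824, -0.005]
force: [0.6, 0.2, -0.1]
width: 1.0
```

```bash
python3 -c "
from h import *
plan(.4847,-.018,.132,-70.5)"
```

```text
t 2.65 pos [ 0.4847 -0.0226  0.1561] yaw -71.0 w 1.0 F [ 0.6  0.2 -0.1] j [ 0.25  0.32 -0.39  1.97  0.16  0.87 -1.46]
turn total [-0.006 -0.004 -0.019] | shift now-axes [-0.029 -0.009  0.161] | shift goal-axes [-0.029 -0.01   0.161] dist mm [ -0.    4.6 -24.1]
```

Request:
play_rows --pt "-0.03 -0.01 0.05 0 0 0 -1" --pt "-0.01 0 0.1 0 0 0 -1" --pt "0 0 0 0 0 0 -1"

```text
clock: 2.95
position: [0.4852, -0.0171, 0.1346]
ee_rot: [-2.552, 1.827, -0.009]
force: [0.4, -0.2, 0.6]
width: 0.998
```

```bash
python3 -c "
from h import *
plan(.4847,-.018,.132,-70.5)
s=get_image('side');crop('side',200,120,380,290,4,'e_side.png',s)"
```

```text
t 2.95 pos [ 0.4852 -0.0171  0.1346] yaw -71.2 w 0.998 F [ 0.4 -0.2  0.6] j [ 0.23  0.35 -0.38  2.    0.18  0.82 -1.5 ]
turn total [-0.011 -0.006 -0.024] | shift now-axes [0.005 0.005 0.017] | shift goal-axes [0.005 0.005 0.017] dist mm [-0.5 -0.9 -2.6]
```

View pics/e_side.png

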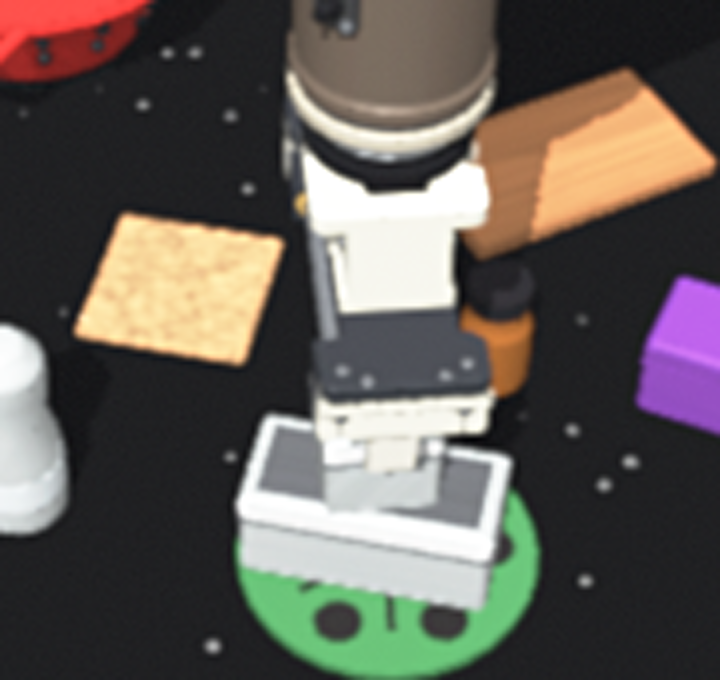

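The side view shows the fingers astride the sugar tin and clear of the tea lid. Closing.

Request:
play_rows --pt "0 0 0 0 0 0 1" --pt "0 0 0 0 0 0 1" --pt "0 0 0 0 0 0 1" --pt "0 0 0 0 0 0 1" --pt "0 0 0 0 0 0 1" --force 20

```text
clock: 3.5
position: [0.488, -0.0169, 0.1388]
ee_rot: [-2.549, 1.825, -0.018]
force: [-0.0, 0.4, -1.1]
width: 0.615
```

```bash
python3 -c "
from h import *
plan(.6057,.1875,.23,-70.5)"
```

```text
t 3.5 pos [ 0.488  -0.0169  0.1388] yaw -71.2 w 0.615 F [-0.   0.4 -1.1] j [ 0.23  0.34 -0.38  1.99  0.18  0.82 -1.5 ]
turn total [-0.024 -0.011 -0.025] | shift now-axes [-1.034 -1.189 -0.6  ] | shift goal-axes [-1.022 -1.194 -0.608] dist mm [117.7 204.4  91.2]
```

Request:
play_rows --pt "0 0 0.01 0 0 0 1" --pt "0 0 0.01 0 0 0 1" --pt "0 0 0 0 0 0 1" --pt "0 0 0 0 0 0 1" --pt "0 0 0 0 0 0 1"

```text
clock: 4.0
position: [0.4883, -0.0166, 0.1365]
ee_rot: [-2.548, 1.825, -0.019]
force: [-0.6, -0.3, 2.3]
width: 0.477
```

```bash
python3 -c "
from h import *
plan(.6057,.1875,.23,-70.5)"
```

```text
t 4.0 pos [ 0.4883 -0.0166  0.1365] yaw -71.2 w 0.477 F [-0.6 -0.3  2.3] j [ 0.23  0.34 -0.38  2.    0.18  0.82 -1.5 ]
turn total [-0.025 -0.012 -0.025] | shift now-axes [-1.032 -1.187 -0.614] | shift goal-axes [-1.021 -1.192 -0.623] dist mm [117.4 204.1  93.5]
```

Request:
play_rows --pt "0 0 -0.08 0 0 0 1" --pt "0 0 -0.2 0 0 0 1" --pt "0 0 -0.2 -0.02 -0.01 0 1" --pt "0 0 -0.2 0 0 0 1" --pt "0 0 0 0 0 0 1"

```text
clock: 4.5
position: [0.4856, -0.0161, 0.2431]
ee_rot: [-2.555, 1.827, 0.004]
force: [0.6, 0.0, -1.5]
width: 0.471
```

```bash
python3 -c "
from h import *
plan(.6057,.1875,.23,-70.5)
m=camera_model('wrist');np.save('m.npy',m,allow_pickle=True)
im=get_image('wrist');cv2.imwrite('pics/f_wrist.png',im)"
```

```text
t 4.5 pos [ 0.4856 -0.0161  0.2431] yaw -71.1 w 0.471 F [ 0.6  0.  -1.5] j [ 0.26  0.23 -0.41  1.85  0.1   1.09 -1.42]
turn total [ 0.003  0.004 -0.022] | shift now-axes [-1.025 -1.197  0.088] | shift goal-axes [-1.012 -1.208  0.087] dist mm [120.1 203.6 -13.1]
```

View pics/f_wrist.png

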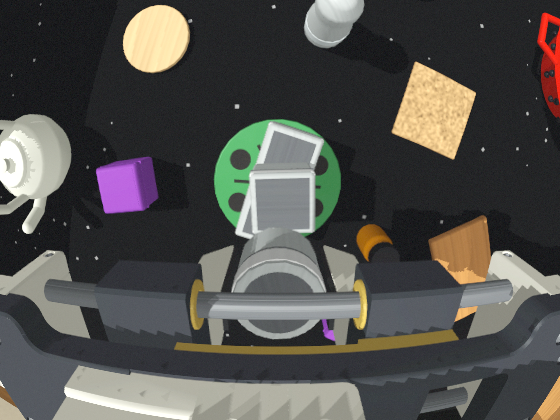

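Wrist view: the sugar tin is held between the pads at (278,300), with the tea and rusk tins undisturbed at (283,200). Moving to the coaster.

Request:
play_rows --pt "-0.1 -0.12 0 0 0 0 1" --pt "-0.19 -0.22 0 0 0 0 1" --pt "-0.19 -0.22 0 0 0 0 1" --pt "-0.19 -0.22 0 0 0 0 1" --pt "-0.19 -0.22 0 0 0 0 1"

```text
clock: 5.05
position: [0.5846, 0.1495, 0.2365]
ee_rot: [2.533, -1.839, -0.01]
force: [0.4, 0.2, -0.9]
width: 0.474
```

Request:
play_rows --pt "-0.1 -0.12 0 0 0 0 1" --pt "0 0 0 0 0 0 1"

```text
clock: 5.25
position: [0.597, 0.1769, 0.2329]
ee_rot: [2.54, -1.829, -0.018]
force: [0.0, -0.1, -2.3]
width: 0.474
```

```bash
python3 -c "
from h import *
plan(.609,.1885,.1,-70.5)"
```

```text
t 5.25 pos [0.597  0.1769 0.2329] yaw -71.5 w 0.474 F [ 0.  -0.1 -2.3] j [-0.08  0.48 -0.43  1.53  0.2   1.2  -1.8 ]
turn total [ 0.032  0.005 -0.036] | shift now-axes [-0.046 -0.114  0.885] | shift goal-axes [-0.046 -0.101  0.886] dist mm [  12.    11.6 -132.9]
```

Request:
play_rows --pt "-0.05 -0.12 0.1 0.03 0.005 -0.03 1" --pt "0 0 0.2 0 0 0 1" --pt "0 0 0.2 0 0 0 1" --pt "0 0 0.2 0 0 0 1" --pt "0 0 0 0 0 0 1"

```text
clock: 5.75
position: [0.6084, 0.1867, 0.1202]
ee_rot: [2.558, -1.811, -0.005]
force: [-1.3, 0.2, -2.6]
width: 0.472
```

```bash
python3 -c "
from h import *
plan(.609,.1885,.0235,-70.5)"
```

```text
t 5.75 pos [0.6084 0.1867 0.1202] yaw -70.6 w 0.472 F [-1.3  0.2 -2.6] j [-0.11  0.59 -0.41  1.63  0.27  0.98 -1.84]
turn total [ 0.016 -0.003 -0.004] | shift now-axes [-0.011 -0.013  0.645] | shift goal-axes [-0.01  -0.008  0.645] dist mm [  0.6   1.8 -96.7]
```

Request:
play_rows --pt "-0.01 -0.01 0.2 0.015 0 0 1" --pt "0 0 0.2 0 0 0 1" --pt "0 0 0.1 0 0 0 1" --pt "0 0 0 0 0 0 1"

```text
clock: 6.15
position: [0.61, 0.1859, 0.0465]
ee_rot: [2.561, -1.818, 0.004]
force: [-0.2, 0.1, -1.2]
width: 0.474
```

```bash
python3 -c "
from h import *
plan(.609,.1885,.0225,-70.5)
t=get_image('top');crop('top',130,110,270,240,5,'g_top.png',t)
s=get_image('side');crop('side',130,260,280,380,5,'g_side.png',s)
"
```

```text
t 6.15 pos [0.61   0.1859 0.0465] yaw -70.7 w 0.474 F [-0.2  0.1 -1.2] j [-0.13  0.67 -0.38  1.69  0.32  0.84 -1.89]
turn total [-0.002 -0.005 -0.009] | shift now-axes [-0.019  0.001  0.16 ] | shift goal-axes [-0.019  0.001  0.16 ] dist mm [ -1.    2.6 -24. ]
```

View pics/g_top.png

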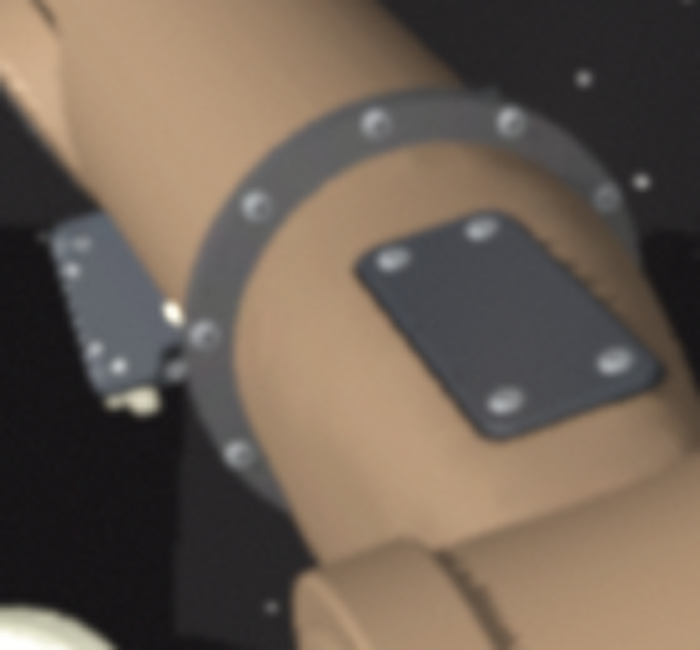

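View pics/g_side.png

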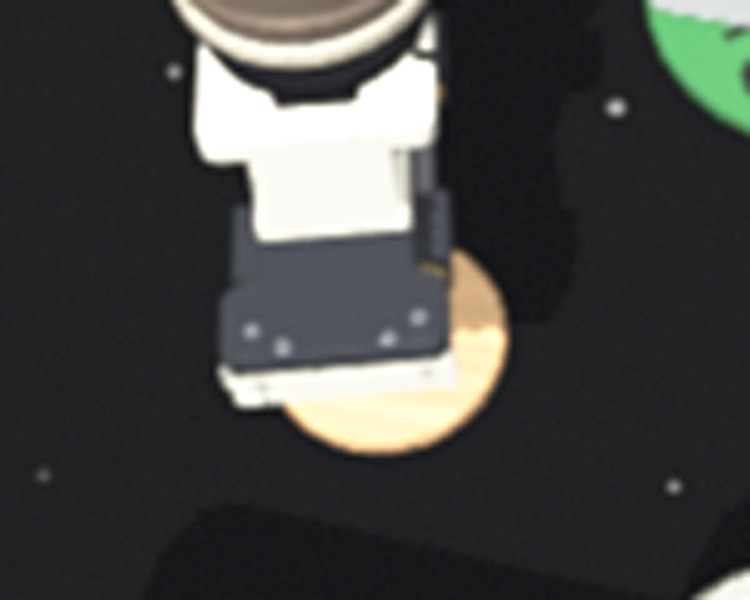

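The wrist hides the tin in both views, so I rely on the computed position and lower slowly, watching the force.

Request:
play_rows --pt "-0.02 0 0.08 0 0 0 1" --pt "0 0 0.06 0 0 0 1" --pt "0 0 0.03 0 0 0 1" --pt "0 0 0 0 0 0 1"

```text
clock: 6.65
position: [0.6131, 0.191, 0.0254]
ee_rot: [-2.555, 1.814, -0.013]
force: [0.3, 0.4, -1.5]
width: 0.475
```

```bash
python3 -c "
from h import *
plan(.609,.1885,.0215,-70.5)"
```

```text
t 6.65 pos [0.6131 0.191  0.0254] yaw -70.8 w 0.475 F [ 0.3  0.4 -1.5] j [-0.15  0.7  -0.37  1.7   0.34  0.79 -1.91]
turn total [-0.022 -0.005 -0.009] | shift now-axes [0.007 0.032 0.026] | shift goal-axes [0.007 0.031 0.026] dist mm [-4.1 -2.5 -3.9]
```

Request:
play_rows --pt "0.01 0.035 0.01 -0.02 0 0 1" --pt "0 0 0.01 0 0 0 1" --pt "0 0 0.01 0 0 0 1"

```text
clock: 6.95
position: [0.6085, 0.1879, 0.0215]
ee_rot: [2.561, -1.818, 0.003]
force: [-5.4, -0.7, 18.2]
width: 0.47
```

```bash
python3 -c "
from h import *
plan(.609,.1885,.0215,-70.5)"
```

```text
t 6.95 pos [0.6085 0.1879 0.0215] yaw -70.8 w 0.47 F [-5.4 -0.7 18.2] j [-0.14  0.7  -0.37  1.71  0.34  0.79 -1.9 ]
turn total [-0.001 -0.004 -0.009] | shift now-axes [-0.003 -0.004 -0.   ] | shift goal-axes [-0.003 -0.004 -0.   ] dist mm [0.5 0.6 0. ]
```

Contact. Releasing.

Request:
play_rows --pt "0 0 -0.005 0 0 0 0.3" --pt "0 0 0 0 0 0 -1" --pt "0 0 0 0 0 0 -1" --pt "0 0 0 0 0 0 -1" --pt "0 0 0 0 0 0 -1"

```text
clock: 7.45
position: [0.6094, 0.1882, 0.0232]
ee_rot: [-2.561, 1.818, -0.005]
force: [0.8, 0.1, 0.4]
width: 0.77
```

Request:
play_rows --pt "0 0 -0.05 0 0 0 -1" --pt "0 0 -0.1 0 0 0 -1" --pt "0 0 -0.2 0 0 0 -1" --pt "0 0 -0.2 0 0 0 -1" --pt "0 0 -0.2 0 0 0 -1"

```text
clock: 7.95
position: [0.6065, 0.1874, 0.1387]
ee_rot: [2.558, -1.815, -0.002]
force: [0.6, 0.2, 0.5]
width: 1.0
```

Request:
play_rows --pt "0 0 -0.3 0 0 0 -1" --pt "0 0 -0.3 0 0 0 -1" --pt "0 0 -0.1 0 0 0 -1" --pt "0 0 0 0 0 0 -1"

```text
clock: 8.35
position: [0.6076, 0.1893, 0.2586]
ee_rot: [-2.559, 1.814, -0.007]
force: [-0.6, -0.2, 0.5]
width: 1.001
```

```bash
python3 -c "
from h import *
plan(.4865,-.019,.16,-70.5)
m=camera_model('wrist');np.save('m.npy',m,allow_pickle=True)
im=get_image('wrist');cv2.imwrite('pics/h_wrist.png',im)"
```

```text
t 8.35 pos [0.6076 0.1893 0.2586] yaw -70.7 w 1.001 F [-0.6 -0.2  0.5] j [-0.1   0.47 -0.44  1.47  0.21  1.24 -1.79]
turn total [-0.014 -0.002 -0.006] | shift now-axes [1.042 1.226 0.65 ] | shift goal-axes [1.039 1.225 0.657] dist mm [-121.1 -208.3  -98.6]
```

View pics/h_wrist.png

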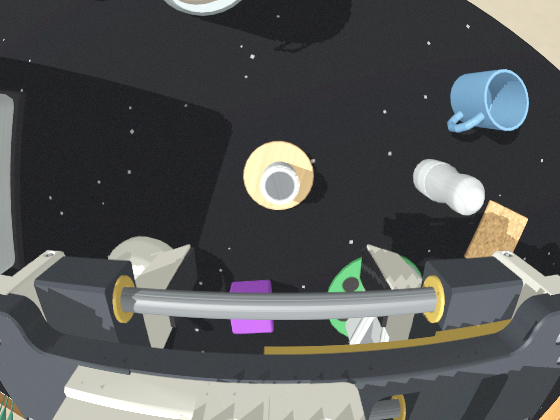

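```bash
python3 - <<'E'
from h import *
m=np.load("m.npy",allow_pickle=True).item();im=cv2.imread("pics/h_wrist.png")
crop("wrist",230,130,330,220,6,"h_crop.png",im)
c=blob(im,(10,40,90),(30,255,255),(278,170))
P=np.array([onz("wrist",p,.009,m)[:2] for p in c[:,0].astype(float)]).astype(np.float32)
print(cv2.minEnclosingCircle(P*1000), onz("wrist",(279.5,183.5),.055,m))
E
```

```text
((607.0325317382812, 189.05987548828125), 45.81594467163086) [0.60788391 0.1875623  0.055     ]
```

View pics/h_crop.png

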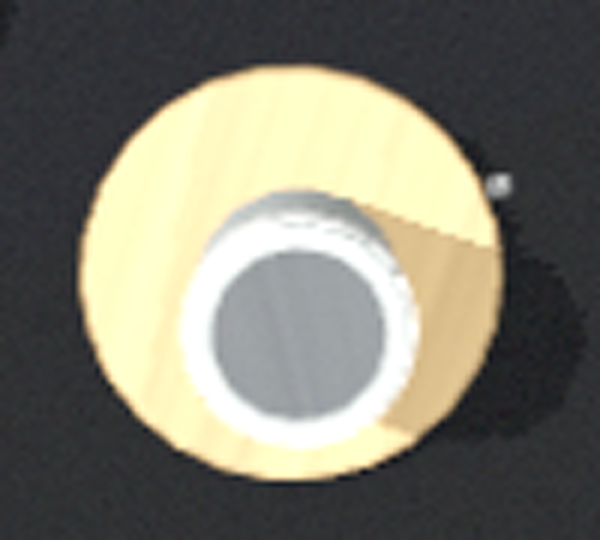

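The sugar tin stands within about 2 mm of the coaster centre. Back to the tea tin.

Request:
play_rows --pt "0.15 0.18 0 0 0 0 -1" --pt "0.2 0.24 0 0 0 0 -1" --pt "0.2 0.24 0 0 0 0 -1" --pt "0.2 0.24 0 0 0 0 -1" --pt "0.2 0.24 0 0 0 0 -1"

```text
clock: 8.9
position: [0.4878, -0.0016, 0.2499]
ee_rot: [-2.57, 1.801, 0.007]
force: [0.3, -0.5, 0.4]
width: 1.004
```

Request:
play_rows --pt "0.1 0.1 0 0 0 0 -1" --pt "0 0 0 0 0 0 -1" --pt "0 0 0 0 0 0 -1"

```text
clock: 9.2
position: [0.4723, -0.0286, 0.2464]
ee_rot: [2.56, -1.813, -0.015]
force: [0.5, -0.3, 0.3]
width: 1.001
```

```bash
python3 -c "
from h import *
plan(.4855,-.019,.16,-70.2)
m=camera_model('wrist');np.save('m.npy',m,allow_pickle=True)
im=get_image('wrist');cv2.imwrite('pics/i_wrist.png',im)
crop('wrist',210,110,360,260,4,'i_crop.png',im)"
```

```text
t 9.2 pos [ 0.4723 -0.0286  0.2464] yaw -70.6 w 1.001 F [ 0.5 -0.3  0.3] j [ 0.3   0.21 -0.42  1.86  0.09  1.1  -1.38]
turn total [ 0.018  0.01  -0.015] | shift now-axes [-0.028 -0.109  0.575] | shift goal-axes [-0.03  -0.104  0.576] dist mm [ 13.2   9.6 -86.4]
```

View pics/i_crop.png

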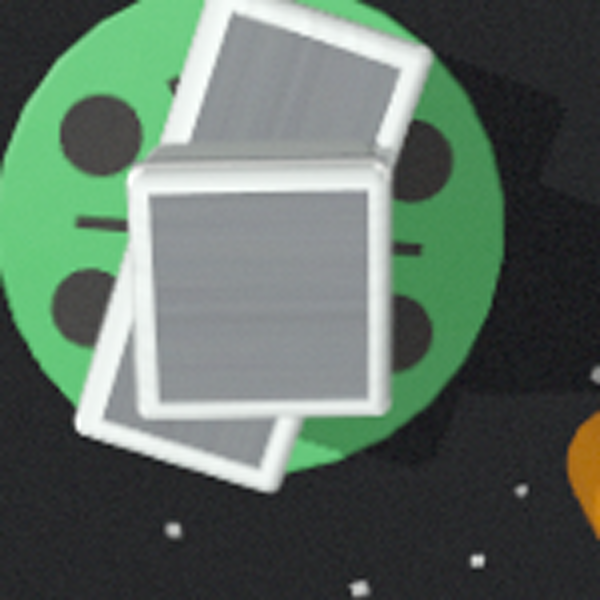

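The tea lid shows fully now, with corners in the crop at (130,170), (392,160), (389,412) and (142,415). The rusk corners are (213,0), (432,50), (272,492) and (78,428).

```bash
python3 - <<'E'
from h import *
m=np.load("m.npy",allow_pickle=True).item();C=lambda x,y:np.array([210+x/4,110+y/4])
f=lambda a:np.round(np.array(a)*1000,1)
for n,z,pp in(("tea",.124,[(129,165),(393,158),(389,414),(142,418)]),("rusk",.068,[(210,-4),(432,50),(272,493),(76,430)])):
    q=np.array([f(onz("wrist",C(*p),z,m))[:2] for p in pp]);print(n,q.tolist(),q.mean(0))
    for i in range(4):
        e=q[(i+1)%4]-q[i];print(np.linalg.norm(e).round(1),np.degrees(np.arctan2(e[1],e[0])).round(1))
E
```

```text
tea [[504.3, 16.4], [524.7, -37.2], [469.5, -57.0], [449.8, -4.1]] [487.075 -20.475]
57.4 -69.2
58.6 -160.3
56.4 110.4
58.2 20.6
rusk [[543.3, 14.2], [549.3, -44.0], [420.5, -45.6], [420.0, 11.7]] [483.275 -15.925]
58.5 -84.1
128.8 -179.3
57.3 90.5
123.3 1.2
```

Request:
play_rows --pt "-0.025 -0.11 0 0.018 0.01 -0.03 -1" --pt "0 0 0 0 0 0 -1" --pt "0 0 0.2 0 0 0 -1" --pt "0 0 0.2 0 0 0 -1" --pt "0 0 0 0 0 0 -1"

```text
clock: 9.75
position: [0.4911, -0.0118, 0.1844]
ee_rot: [-2.584, 1.779, -0.0]
force: [-0.3, 0.2, -0.3]
width: 1.0
```

```bash
python3 -c "
from h import *
plan(.4865,-.0198,.079,-69.7)"
```

```text
t 9.75 pos [ 0.4911 -0.0118  0.1844] yaw -69.1 w 1.0 F [-0.3  0.2 -0.3] j [ 0.26  0.3  -0.42  1.92  0.14  0.95 -1.44]
turn total [-0.007  0.004  0.021] | shift now-axes [0.041 0.05  0.702] | shift goal-axes [0.04  0.047 0.702] dist mm [  -4.6   -8.  -105.4]
```

Request:
play_rows --pt "0.03 0.04 0.2 -0.005 0 0.015 -1" --pt "0 0 0.15 0 0 0 -1" --pt "0 0 0 0 0 0 -1" --pt "0 0 0 0 0 0 -1"

```text
clock: 10.15
position: [0.4906, -0.0143, 0.1342]
ee_rot: [-2.581, 1.782, -0.0]
force: [-0.4, 0.0, 0.9]
width: 1.003
```

```bash
python3 -c "
from h import *
plan(.4865,-.0198,.079,-69.7)"
```

```text
t 10.15 pos [ 0.4906 -0.0143  0.1342] yaw -69.2 w 1.003 F [-0.4  0.   0.9] j [ 0.24  0.36 -0.41  1.98  0.18  0.83 -1.47]
turn total [-0.009  0.006  0.017] | shift now-axes [0.026 0.04  0.368] | shift goal-axes [0.025 0.038 0.368] dist mm [ -4.1  -5.5 -55.2]
```

Request:
play_rows --pt "0.025 0.035 0.1 -0.01 0 0.015 -1" --pt "0.01 0.01 0.15 0 0 0 -1" --pt "0 0 0.1 0 0 0 -1" --pt "0 0 0.02 0 0 0 -1" --pt "0 0 0 0 0 0 -1"

```text
clock: 10.65
position: [0.4899, -0.0221, 0.0807]
ee_rot: [-2.574, 1.793, -0.007]
force: [0.4, 0.7, 0.8]
width: 1.003
```

```bash
python3 -c "
from h import *
plan(.4865,-.0198,.079,-69.7)"
```

```text
t 10.65 pos [ 0.4899 -0.0221  0.0807] yaw -69.7 w 1.003 F [0.4 0.7 0.8] j [ 0.23  0.43 -0.37  2.04  0.24  0.7  -1.52]
turn total [-0.013 -0.002 -0.001] | shift now-axes [-0.022  0.016  0.011] | shift goal-axes [-0.022  0.016  0.012] dist mm [-3.4  2.3 -1.7]
```

Request:
play_rows --pt "-0.022 0.016 0.012 -0.01 0 0 -1" --pt "0 0 0 0 0 0 1" --pt "0 0 0 0 0 0 1" --pt "0 0 0 0 0 0 1" --pt "0 0 0 0 0 0 1" --force 20

```text
clock: 11.15
position: [0.4879, -0.0195, 0.0814]
ee_rot: [-2.575, 1.795, -0.008]
force: [-0.1, -0.6, -0.1]
width: 0.702
```

Request:
play_rows --pt "0 0 0 0 0 0 1" --pt "0 0 0 0 0 0 1" --pt "0 0 0 0 0 0 1" --pt "0 0 0 0 0 0 1"

```text
clock: 11.55
position: [0.488, -0.0196, 0.0815]
ee_rot: [-2.575, 1.795, -0.008]
force: [-0.1, 0.1, -0.2]
width: 0.633
```

```bash
python3 -c "
from h import *
plan(.4865,-.0198,.079,-69.7)"
```

```text
t 11.55 pos [ 0.488  -0.0196  0.0815] yaw -69.7 w 0.633 F [-0.1  0.1 -0.2] j [ 0.22  0.43 -0.37  2.04  0.24  0.7  -1.52]
turn total [-0.01  -0.005 -0.002] | shift now-axes [-0.002  0.01   0.017] | shift goal-axes [-0.002  0.01   0.017] dist mm [-1.5 -0.2 -2.5]
```

Request:
play_rows --pt "0 0 -0.08 0 0 0 1" --pt "0 0 -0.2 0 0 0 1" --pt "0 0 -0.2 0 0 0 1" --pt "0 0 -0.25 0 0 0 1" --pt "0 0 -0.25 0 0 0 1"

```text
clock: 12.05
position: [0.4825, -0.0194, 0.2308]
ee_rot: [2.576, -1.792, -0.01]
force: [0.8, 0.5, -2.0]
width: 0.632
```

Request:
play_rows --pt "0 0 0 0 0 0.1 1" --pt "0 0 0 0 0 0.2 1" --pt "0 0 0 0 0 0.2 1" --pt "0 0 0 0 0 0.15 1" --pt "0 0 0 0 0 0 1"

```text
clock: 12.55
position: [0.4843, -0.0186, 0.2412]
ee_rot: [-2.24, 2.198, -0.005]
force: [-0.2, -0.7, -2.2]
width: 0.631
```

```bash
python3 -c "
from h import *
plan(.637,-.181,.15,-89.1)"
```

```text
t 12.55 pos [ 0.4843 -0.0186  0.2412] yaw -88.9 w 0.631 F [-0.2 -0.7 -2.2] j [ 0.24  0.22 -0.37  1.86  0.09  1.07 -1.72]
turn total [-0.01   0.001  0.006] | shift now-axes [ 1.102 -0.994  0.612] | shift goal-axes [ 1.099 -1.001  0.608] dist mm [ 152.7 -162.4  -91.2]
```

Request:
play_rows --pt "0.12 -0.11 0 0 0 0 1" --pt "0.22 -0.2 0 0 0 0 1" --pt "0.22 -0.2 0 0 0 0 1" --pt "0.22 -0.2 0 0 0 0 1" --pt "0.22 -0.2 0 0 0 0 1"

```text
clock: 13.05
position: [0.6254, -0.162, 0.245]
ee_rot: [-2.266, 2.168, -0.002]
force: [0.8, 0.4, -1.7]
width: 0.636
```

Request:
play_rows --pt "0.05 -0.04 0 0 0 0 1" --pt "0 0 0 0 0 0 1" --pt "0 0 0 0 0 0 1"

```text
clock: 13.35
position: [0.633, -0.1751, 0.2434]
ee_rot: [-2.267, 2.17, 0.0]
force: [0.3, 0.1, -2.5]
width: 0.628
```

```bash
python3 -c "
from h import *
plan(.637,-.181,.1,-89.1)"
```

```text
t 13.35 pos [ 0.633  -0.1751  0.2434] yaw -87.5 w 0.628 F [ 0.3  0.1 -2.5] j [ 0.37  0.5  -0.28  1.45  0.14  1.22 -1.45]
turn total [-0.005  0.005  0.055] | shift now-axes [ 0.043 -0.022  0.956] | shift goal-axes [ 0.04  -0.026  0.956] dist mm [   4.    -5.9 -143.4]
```

Request:
play_rows --pt "0.045 -0.025 0.15 0 0 0.055 1" --pt "0 0 0.25 0 0 0 1" --pt "0 0 0.25 0 0 0 1" --pt "0 0 0.25 0 0 0 1" --pt "0 0 0 0 0 0 1"

```text
clock: 13.85
position: [0.6354, -0.1731, 0.1094]
ee_rot: [-2.245, 2.186, -0.001]
force: [-1.0, -0.7, -1.9]
width: 0.633
```

```bash
python3 -c "
from h import *
plan(.637,-.181,.0215,-89.1)"
```

```text
t 13.85 pos [ 0.6354 -0.1731  0.1094] yaw -88.5 w 0.633 F [-1.  -0.7 -1.9] j [ 0.36  0.61 -0.27  1.6   0.18  0.95 -1.51]
turn total [-0.013  0.01   0.023] | shift now-axes [ 0.056 -0.005  0.586] | shift goal-axes [ 0.053 -0.01   0.586] dist mm [  1.6  -7.9 -87.9]
```

Request:
play_rows --pt "0.05 -0.01 0.15 -0.01 0.01 0.02 1" --pt "0.01 0 0.2 0 0 0 1" --pt "0 0 0.1 0 0 0 1" --pt "0 0 0 0 0 0 1"

```text
clock: 14.25
position: [0.6397, -0.1778, 0.0486]
ee_rot: [-2.243, 2.191, -0.008]
force: [-0.3, 0.2, -2.3]
width: 0.629
```

```bash
python3 -c "
from h import *
plan(.637,-.181,.0205,-89.1)"
```

```text
t 14.25 pos [ 0.6397 -0.1778  0.0486] yaw -88.7 w 0.629 F [-0.3  0.2 -2.3] j [ 0.35  0.68 -0.25  1.63  0.21  0.84 -1.53]
turn total [-0.016  0.001  0.015] | shift now-axes [0.021 0.02  0.187] | shift goal-axes [0.021 0.019 0.187] dist mm [ -2.7  -3.2 -28.1]
```

Request:
play_rows --pt "0.025 0.02 0.08 -0.015 0 0.015 1" --pt "0 0 0.07 0 0 0 1" --pt "0 0 0.02 0 0 0 1" --pt "0 0 0 0 0 0 1"

```text
clock: 14.65
position: [0.6395, -0.1815, 0.0265]
ee_rot: [-2.236, 2.201, -0.007]
force: [-0.1, -0.4, -1.7]
width: 0.636
```

```bash
python3 -c "
from h import *
plan(.637,-.181,.0195,-89.1)"
```

```text
t 14.65 pos [ 0.6395 -0.1815  0.0265] yaw -89.1 w 0.636 F [-0.1 -0.4 -1.7] j [ 0.35  0.71 -0.24  1.64  0.22  0.8  -1.54]
turn total [-0.012 -0.001  0.001] | shift now-axes [-0.003  0.017  0.046] | shift goal-axes [-0.003  0.017  0.047] dist mm [-2.5  0.5 -7. ]
```

Request:
play_rows --pt "0 0.017 0.02 -0.01 0 0 1" --pt "0 0 0.02 0 0 0 1" --pt "0 0 0.01 0 0 0 1"

```text
clock: 14.95
position: [0.6375, -0.1816, 0.0196]
ee_rot: [-2.238, 2.203, -0.003]
force: [-3.7, 3.4, 9.9]
width: 0.632
```

```bash
python3 -c "
from h import *
plan(.637,-.181,.0195,-89.1)"
```

```text
t 14.95 pos [ 0.6375 -0.1816  0.0196] yaw -89.1 w 0.632 F [-3.7  3.4  9.9] j [ 0.35  0.72 -0.24  1.65  0.22  0.8  -1.54]
turn total [-0.005 -0.001  0.001] | shift now-axes [-0.004  0.003  0.001] | shift goal-axes [-0.004  0.003  0.001] dist mm [-0.5  0.6 -0.1]
```

Down. Releasing and rising.

Request:
play_rows --pt "0 0 0 0 0 0 0.2" --pt "0 0 0 0 0 0 -1" --pt "0 0 0 0 0 0 -1" --pt "0 0 0 0 0 0 -1" --pt "0 0 0 0 0 0 -1"

```text
clock: 15.45
position: [0.6386, -0.1817, 0.0206]
ee_rot: [-2.237, 2.202, -0.006]
force: [-0.4, 0.4, -0.2]
width: 0.926
```

Request:
play_rows --pt "0 0 -0.05 0 0 0 -1" --pt "0 0 -0.1 0 0 0 -1" --pt "0 0 -0.2 0 0 0 -1" --pt "0 0 -0.25 0 0 0 -1" --pt "0 0 -0.25 0 0 0 -1"

```text
clock: 15.95
position: [0.6348, -0.1808, 0.1504]
ee_rot: [2.238, -2.201, -0.006]
force: [1.2, -0.3, 0.3]
width: 1.003
```

Request:
play_rows --pt "0 0 -0.3 0 0 0 -1" --pt "0 0 -0.3 0 0 0 -1" --pt "0 0 -0.1 0 0 0 -1" --pt "0 0 0 0 0 0 -1"

```text
clock: 16.35
position: [0.637, -0.1806, 0.2724]
ee_rot: [-2.236, 2.198, -0.013]
force: [0.1, 1.1, -0.0]
width: 0.999
```

```bash
python3 -c "
from h import *
plan(.4825,-.0155,.16,-89.5)
m=camera_model('wrist');np.save('m.npy',m,allow_pickle=True)
im=get_image('wrist');cv2.imwrite('pics/j_wrist.png',im)"
```

```text
t 16.35 pos [ 0.637  -0.1806  0.2724] yaw -89.0 w 0.999 F [ 0.1  1.1 -0. ] j [ 0.37  0.48 -0.28  1.4   0.13  1.27 -1.47]
turn total [-0.02  -0.003  0.017] | shift now-axes [-1.119  1.018  0.738] | shift goal-axes [-1.109  1.02   0.75 ] dist mm [-154.5  165.1 -112.4]
```

View pics/j_wrist.png

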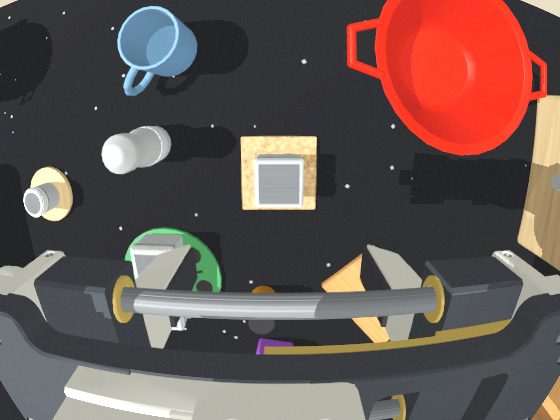

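The tea tin is centred on the mat: tin columns 254–303 against mat columns 240–317, and square to it. Next is the rusk tin.

Request:
play_rows --pt "-0.12 0.11 0 0 0 0 -1" --pt "-0.24 0.22 0 0 0 0 -1" --pt "-0.24 0.22 0 0 0 0 -1" --pt "-0.24 0.22 0 0 0 0 -1" --pt "-0.22 0.2 0 0 0 0 -1"

```text
clock: 16.9
position: [0.4832, -0.0251, 0.2624]
ee_rot: [2.23, -2.211, 0.003]
force: [0.4, 0.5, 0.8]
width: 0.996
```

Request:
play_rows --pt "0 0 0 0 0 0 -1" --pt "0 0 0 0 0 0 -1" --pt "0 0 0 0 0 0 -1"

```text
clock: 17.2
position: [0.4772, -0.0204, 0.2601]
ee_rot: [2.236, -2.199, -0.004]
force: [1.4, 0.0, -0.3]
width: 1.002
```

```bash
python3 -c "
from h import *
plan(.4825,-.0155,.16,-89.2)
m=camera_model('wrist');np.save('m.npy',m,allow_pickle=True)
im=get_image('wrist');cv2.imwrite('pics/k_wrist.png',im)"
```

```text
t 17.2 pos [ 0.4772 -0.0204  0.2601] yaw -89.0 w 1.002 F [ 1.4  0.  -0.3] j [ 0.25  0.2  -0.37  1.84  0.08  1.12 -1.71]
turn total [ 0.011 -0.004  0.005] | shift now-axes [-0.033 -0.04   0.667] | shift goal-axes [-0.032 -0.036  0.667] dist mm [   5.3    4.9 -100.1]
```

View pics/k_wrist.png

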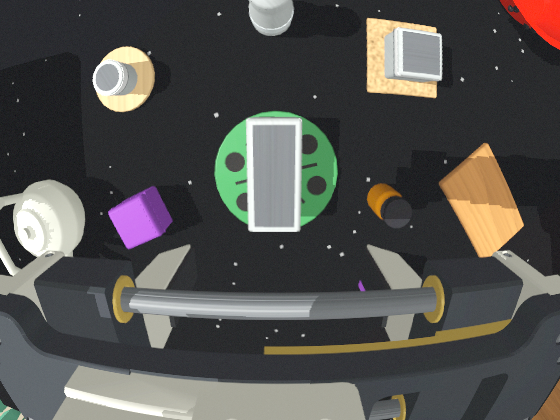

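Rusk lid corners are near (247,118), (300,118), (301,231) and (248,231). The board is wholly in view at (482,200).

```bash
python3 - <<'E'
from h import *
m=np.load("m.npy",allow_pickle=True).item();im=cv2.imread("pics/k_wrist.png")
f=lambda a:np.round(np.array(a)*1000,1)
h=cv2.cvtColor(im,cv2.COLOR_BGR2HSV);k=cv2.inRange(h,np.array((0,0,95)),np.array((180,60,255)));k[:100]=0;k[240:]=0;k[:,:230]=0;k[:,320:]=0
cs,_=cv2.findContours(k,0,cv2.CHAIN_APPROX_NONE);c=max(cs,key=cv2.contourArea)
P=np.array([onz("wrist",p,.068,m)[:2]*1000 for p in c[:,0].astype(float)]).astype(np.float32);print("rusk",cv2.minAreaRect(P),cv2.boundingRect(c))
for nm,z,lo,hi,near in [("coaster",.009,(10,40,120),(30,255,255),(124,79)),("mat",.006,(8,40,100),(30,255,255),(402,57)),("board",.012,(5,60,90),(30,255,255),(482,200)),("trivet",.008,(45,80,60),(90,255,255),(275,170))]:
    c=blob(im,lo,hi,near)
    P=np.array([onz("wrist",p,z,m)[:2]*1000 for p in c[:,0].astype(float)]).astype(np.float32)
    r=cv2.minAreaRect(P); (cc,rad)=cv2.minEnclosingCircle(P)
    print(nm,[np.round(x,1) for x in r],np.round(cc,1),round(rad,1))
    if nm=="board": print(cv2.boxPoints(r))
print("pot knob",f(onz("wrist",(30,233),.106,m)))
E
```

```text
rusk ((485.38836669921875, -15.346012115478516), (129.9482879638672, 61.333831787109375), 0.9090105295181274) (246, 117, 57, 115)
coaster [array([606.4, 184.7]), array([87.3, 89.8]), np.float64(80.7)] [606.9 187.2] 46.2
mat [array([ 636.8, -180.1]), array([100.9, 101.2]), np.float64(1.0)] [ 636.7 -180.9] 69.9
board [array([ 438.8, -338.2]), array([175.2, 102.7]), np.float64(41.1)] [ 438.8 -338.6] 99.1
[[ 339.076   -357.15115]
 [ 406.61206 -434.51517]
 [ 538.5925  -319.3008 ]
 [ 471.05646 -241.9368 ]]
trivet [array([493.7, -54.2]), array([160.4,  79.1]), np.float64(25.2)] [477.1 -18.9] 80.2
pot knob [421.5 302.6 106. ]
```

Request:
play_rows --pt "-0.033 -0.049 0.15 0.01 0 0.005 -1" --pt "0 0 0.3 0 0 0 -1" --pt "0 0 0.3 0 0 0 -1" --pt "0 0 0.2 0 0 0 -1" --pt "0 0 0 0 0 0 -1"

```text
clock: 17.75
position: [0.4901, -0.0208, 0.1125]
ee_rot: [-2.226, 2.215, -0.006]
force: [-0.6, -0.6, -0.1]
width: 1.002
```

```bash
python3 -c "
from h import *
plan(.4845,-.0155,.024,-89.1)"
```

```text
t 17.75 pos [ 0.4901 -0.0208  0.1125] yaw -89.7 w 1.002 F [-0.6 -0.6 -0.1] j [ 0.2   0.38 -0.35  2.01  0.18  0.77 -1.82]
turn total [-0.007 -0.003 -0.022] | shift now-axes [-0.036  0.04   0.59 ] | shift goal-axes [-0.036  0.037  0.59 ] dist mm [ -5.6   5.3 -88.5]
```

Request:
play_rows --pt "-0.036 0.035 0.05 -0.005 0 -0.02 -1" --pt "0 0 0.1 0 0 0 -1" --pt "0 0 0 0 0 0 -1"

```text
clock: 18.05
position: [0.4868, -0.0159, 0.091]
ee_rot: [-2.236, 2.206, -0.004]
force: [0.4, -0.5, -0.0]
width: 1.002
```

```bash
python3 -c "
from h import *
plan(.4845,-.0155,.024,-89.1)"
```

```text
t 18.05 pos [ 0.4868 -0.0159  0.091 ] yaw -89.2 w 1.002 F [ 0.4 -0.5 -0. ] j [ 0.19  0.41 -0.34  2.04  0.2   0.72 -1.84]
turn total [-0.005 -0.003 -0.005] | shift now-axes [-0.004  0.016  0.447] | shift goal-axes [-0.003  0.015  0.447] dist mm [ -2.3   0.4 -67. ]
```

Request:
play_rows --pt "0 0.015 0.15 0 0 0 -1" --pt "0 0 0.15 0 0 0 -1" --pt "0 0 0.12 0 0 0 -1" --pt "0 0 0.05 0 0 0 -1" --pt "0 0 0 0 0 0 -1"

```text
clock: 18.55
position: [0.4915, -0.0156, 0.026]
ee_rot: [-2.229, 2.2, -0.019]
force: [0.2, -0.9, 0.6]
width: 1.003
```

```bash
python3 -c "
from h import *
plan(.4845,-.0155,.024,-89.1)"
```

```text
t 18.55 pos [ 0.4915 -0.0156  0.026 ] yaw -89.3 w 1.003 F [ 0.2 -0.9  0.6] j [ 0.14  0.51 -0.29  2.09  0.28  0.56 -1.9 ]
turn total [-0.03  -0.004 -0.006] | shift now-axes [-0.001  0.047  0.013] | shift goal-axes [-0.001  0.047  0.013] dist mm [-7.   0.1 -2. ]
```

Request:
play_rows --pt "0 0.047 0.01 -0.03 0 0 -1" --pt "0 0 0 0 0 0 -1" --force 35

```text
clock: 18.75
position: [0.4853, -0.0156, 0.0264]
ee_rot: [2.235, -2.207, 0.004]
force: [-0.4, 0.2, -0.9]
width: 1.002
```

```bash
python3 -c "
from h import *
plan(.4845,-.0155,.024,-89.1)"
```

```text
t 18.75 pos [ 0.4853 -0.0156  0.0264] yaw -89.3 w 1.002 F [-0.4  0.2 -0.9] j [ 0.14  0.51 -0.3   2.09  0.27  0.57 -1.9 ]
turn total [-0.003 -0.004 -0.006] | shift now-axes [-0.     0.005  0.016] | shift goal-axes [-0.     0.005  0.016] dist mm [-0.8  0.1 -2.4]
```

Request:
play_rows --pt "0 0 0 0 0 0 1" --pt "0 0 0 0 0 0 1" --pt "0 0 0 0 0 0 1" --pt "0 0 0 0 0 0 1" --pt "0 0 0 0 0 0 1"

```text
clock: 19.25
position: [0.4866, -0.0157, 0.0284]
ee_rot: [-2.234, 2.206, -0.008]
force: [-0.2, -0.5, -1.2]
width: 0.652
```

Request:
play_rows --pt "0 0 0 0 0 0 1" --pt "0 0 0 0 0 0 1" --pt "0 0 0 0 0 0 1"

```text
clock: 19.55
position: [0.4866, -0.0157, 0.0284]
ee_rot: [-2.234, 2.206, -0.008]
force: [0.1, 0.3, 1.3]
width: 0.656
```

```bash
python3 -c "
from h import *
plan(.4845,-.0155,.024,-89.1)"
```

```text
t 19.55 pos [ 0.4866 -0.0157  0.0284] yaw -89.3 w 0.656 F [0.1 0.3 1.3] j [ 0.15  0.51 -0.3   2.09  0.27  0.57 -1.9 ]
turn total [-0.01  -0.005 -0.006] | shift now-axes [-0.002  0.014  0.03 ] | shift goal-axes [-0.002  0.014  0.03 ] dist mm [-2.1  0.2 -4.4]
```

Request:
play_rows --pt "0 0 -0.05 0 0 0 1" --pt "0 0 -0.2 -0.01 -0.005 0 1" --pt "0 0 -0.25 0 0 0 1" --pt "0 0 -0.25 0 0 0 1" --pt "0 0 -0.25 0 0 0 1"

```text
clock: 20.05
position: [0.4805, -0.0156, 0.1784]
ee_rot: [2.229, -2.198, -0.02]
force: [1.5, 0.3, -4.1]
width: 0.651
```

Request:
play_rows --pt "0 0 -0.1 0 0 -0.1 1" --pt "0 0 0 0 0 -0.25 1" --pt "0 0 0 0 0 -0.25 1" --pt "0 0 0 0 0 -0.25 1" --pt "0 0 0 0 0 -0.25 1"

```text
clock: 20.55
position: [0.4812, -0.0151, 0.2015]
ee_rot: [2.762, -1.487, -0.013]
force: [-0.4, -0.3, -3.4]
width: 0.652
```

Request:
play_rows --pt "0 0 0 0 0 -0.25 1" --pt "0 0 0 0 0 -0.1 1" --pt "0 0 0 0 0 0 1"

```text
clock: 20.85
position: [0.479, -0.0152, 0.2016]
ee_rot: [2.888, -1.223, -0.017]
force: [-0.2, 1.0, -3.7]
width: 0.65
```

```bash
python3 -c "
from h import *
plan(.440,-.337,.2,-49)"
```

```text
t 20.85 pos [ 0.479  -0.0152  0.2016] yaw -45.9 w 0.65 F [-0.2  1.  -3.7] j [ 0.35  0.28 -0.53  1.91  0.16  1.01 -1.05]
turn total [0.018 0.016 0.108] | shift now-axes [1.36  1.679 0.014] | shift goal-axes [1.448 1.604 0.01 ] dist mm [ -39.  -321.8   -1.6]
```

Request:
play_rows --pt "0.1 0.11 0 0.018 0.016 0.1 1" --pt "0.2 0.22 0 0 0 0 1" --pt "0.2 0.22 0 0 0 0 1" --pt "0.2 0.22 0 0 0 0 1" --pt "0.2 0.22 0 0 0 0 1"

```text
clock: 21.35
position: [0.4566, -0.2122, 0.202]
ee_rot: [-2.86, 1.29, 0.002]
force: [1.1, 0.2, -2.8]
width: 0.653
```

```bash
python3 -c "
from h import *
plan(.440,-.337,.2,-49)"
```

```text
t 21.35 pos [ 0.4566 -0.2122  0.202 ] yaw -48.6 w 0.653 F [ 1.1  0.2 -2.8] j [ 0.67  0.3  -0.42  1.87  0.14  1.   -0.66]
turn total [-0.006  0.005  0.016] | shift now-axes [0.551 0.634 0.01 ] | shift goal-axes [0.556 0.629 0.014] dist mm [ -16.6 -124.8   -2. ]
```

Request:
play_rows --pt "0.19 0.22 0 0 0 0.01 1" --pt "0.16 0.18 0 0 0 0 1" --pt "0.08 0.08 0 0 0 0 1" --pt "0 0 0 0 0 0 1" --pt "0 0 0 0 0 0 1"

```text
clock: 21.85
position: [0.4396, -0.3184, 0.201]
ee_rot: [-2.846, 1.325, 0.006]
force: [0.7, 0.6, -4.2]
width: 0.652
```

```bash
python3 -c "
from h import *
plan(.440,-.337,.06,-49)
m=camera_model('wrist');np.save('m.npy',m,allow_pickle=True)
im=get_image('wrist');cv2.imwrite('pics/l_wrist.png',im)"
```

```text
t 21.85 pos [ 0.4396 -0.3184  0.201 ] yaw -49.9 w 0.652 F [ 0.7  0.6 -4.2] j [ 0.8   0.36 -0.36  1.78  0.14  1.03 -0.48]
turn total [-0.     0.009 -0.033] | shift now-axes [0.101 0.078 0.94 ] | shift goal-axes [0.095 0.079 0.94 ] dist mm [   0.4  -18.6 -141. ]
```

View pics/l_wrist.png

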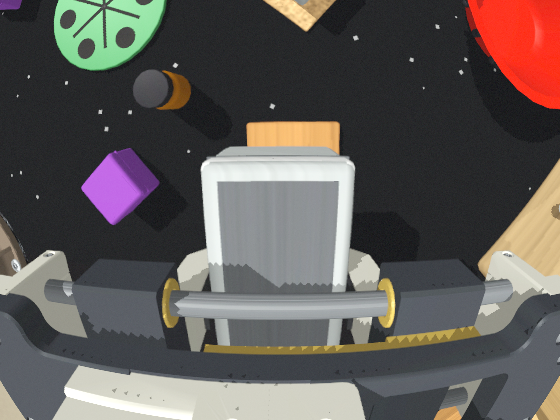

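The wrist view shows the rusk tin level and square with the board behind it at (293,140); the trivet at (108,30) is clear. Fine-tuning and lowering.

Request:
play_rows --pt "0.1 0.08 0.05 0 0.01 -0.033 1" --pt "0.01 0.01 0.2 0 0 0 1" --pt "0 0 0.25 0 0 0 1" --pt "0 0 0.2 0 0 0 1" --pt "0 0 0 0 0 0 1"

```text
clock: 22.4
position: [0.4452, -0.3317, 0.0956]
ee_rot: [-2.864, 1.285, -0.008]
force: [-0.8, 0.7, -4.0]
width: 0.652
```

```bash
python3 -c "
from h import *
plan(.440,-.337,.034,-49)"
```

```text
t 22.4 pos [ 0.4452 -0.3317  0.0956] yaw -48.3 w 0.652 F [-0.8  0.7 -4. ] j [ 0.79  0.49 -0.34  1.87  0.21  0.8  -0.5 ]
turn total [-0.009 -0.007  0.023] | shift now-axes [0.002 0.051 0.41 ] | shift goal-axes [0.004 0.049 0.411] dist mm [ -5.2  -5.3 -61.6]
```

Request:
play_rows --pt "0 0.05 0.1 -0.01 -0.005 0.02 1" --pt "0 0 0.15 0 0 0 1" --pt "0 0 0.08 0 0 0 1" --pt "0 0 0 0 0 0 1"

```text
clock: 22.8
position: [0.4425, -0.3359, 0.0477]
ee_rot: [2.86, -1.297, 0.008]
force: [-0.4, 0.9, -3.3]
width: 0.648
```

```bash
python3 -c "
from h import *
plan(.440,-.337,.034,-49)"
```

```text
t 22.8 pos [ 0.4425 -0.3359  0.0477] yaw -48.8 w 0.648 F [-0.4  0.9 -3.3] j [ 0.77  0.56 -0.31  1.91  0.25  0.7  -0.53]
turn total [-0.001 -0.01   0.007] | shift now-axes [-0.006  0.018  0.091] | shift goal-axes [-0.005  0.018  0.092] dist mm [ -2.5  -1.1 -13.7]
```

Request:
play_rows --pt "-0.005 0.018 0.04 0 -0.01 0.005 1" --pt "0 0.005 0.03 0 0 0 1" --pt "0 0 0.01 0 0 0 1" --pt "0 0 0 0 0 0 1"

```text
clock: 23.2
position: [0.4407, -0.339, 0.0376]
ee_rot: [2.859, -1.302, 0.006]
force: [0.2, 0.4, -3.8]
width: 0.65
```

```bash
python3 -c "
from h import *
plan(.440,-.337,.0324,-49)"
```

```text
t 23.2 pos [ 0.4407 -0.339   0.0376] yaw -49.0 w 0.65 F [ 0.2  0.4 -3.8] j [ 0.78  0.57 -0.3   1.92  0.26  0.68 -0.53]
turn total [-0.003 -0.007  0.   ] | shift now-axes [-0.013 -0.005  0.034] | shift goal-axes [-0.013 -0.005  0.034] dist mm [-0.7  2.  -5.2]
```

Request:
play_rows --pt "-0.012 -0.005 0.02 0 -0.007 0 1" --pt "0 0 0.015 0 0 0 1" --pt "0 0 0.005 0 0 0 1"

```text
clock: 23.5
position: [0.4406, -0.3375, 0.0325]
ee_rot: [-2.858, 1.303, -0.003]
force: [-5.2, 0.8, 10.6]
width: 0.648
```

```bash
python3 -c "
from h import *
plan(.440,-.337,.0324,-49)"
```

```text
t 23.5 pos [ 0.4406 -0.3375  0.0325] yaw -49.0 w 0.648 F [-5.2  0.8 10.6] j [ 0.77  0.58 -0.3   1.92  0.26  0.68 -0.54]
turn total [-0.003 -0.003 -0.   ] | shift now-axes [-0.005  0.001  0.   ] | shift goal-axes [-0.005  0.001  0.   ] dist mm [-0.6  0.5 -0.1]
```

Contact on the board. Releasing.

Request:
play_rows --pt "0 0 0 0 0 0 0.1" --pt "0 0 0 0 0 0 -1" --pt "0 0 0 0 0 0 -1" --pt "0 0 0 0 0 0 -1" --pt "0 0 0 0 0 0 -1"

```text
clock: 24.0
position: [0.442, -0.338, 0.0335]
ee_rot: [-2.858, 1.302, -0.008]
force: [-0.3, 0.3, -0.5]
width: 0.952
```

Request:
play_rows --pt "0 0 -0.05 0 0 0 -1" --pt "0 0 -0.15 0 0 0 -1" --pt "0 0 -0.3 0 0 0 -1" --pt "0 0 -0.3 0 0 0 -1" --pt "0 0 -0.3 0 0 0 -1"

```text
clock: 24.5
position: [0.4379, -0.3353, 0.1995]
ee_rot: [-2.856, 1.299, 0.011]
force: [0.9, -0.8, -0.2]
width: 1.0
```

Request:
play_rows --pt "0 0 -0.33 0 0 0 -1" --pt "0 0 -0.2 0 0 0 -1" --pt "0 0 0 0 0 0 -1" --pt "0 0 0 0 0 0 -1"

```text
clock: 24.9
position: [0.4403, -0.3362, 0.2904]
ee_rot: [-2.859, 1.299, -0.01]
force: [0.4, 0.4, -1.2]
width: 1.002
```

```bash
python3 -c "
from h import *
plan(.412,.315,.26,-64)
m=camera_model('wrist');np.save('m.npy',m,allow_pickle=True)
im=get_image('wrist');cv2.imwrite('pics/m_wrist.png',im)"
```

```text
t 24.9 pos [ 0.4403 -0.3362  0.2904] yaw -48.9 w 1.002 F [ 0.4  0.4 -1.2] j [ 0.84  0.3  -0.37  1.63  0.11  1.22 -0.41]
turn total [-0.009 -0.01   0.528] | shift now-axes [-3.395 -2.712  0.195] | shift goal-axes [-3.984 -1.733  0.203] dist mm [-28.3 651.2 -30.4]
```

View pics/m_wrist.png

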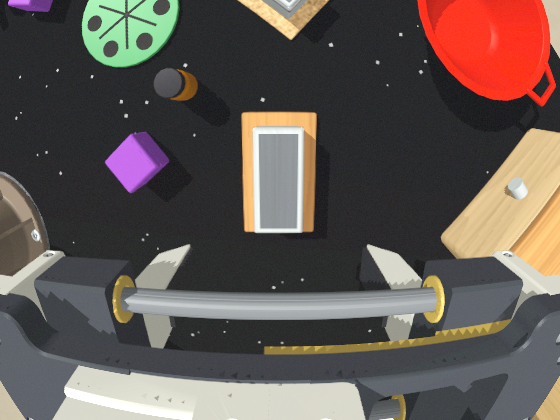

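The rusk tin sits in the board's middle, parallel to it (tin columns 252–303, board columns 242–316). On to the teapot at z≈0.29.

Request:
play_rows --pt "0 0 0 -0.01 -0.01 0.15 -1" --pt "0 0 0 0 0 0.22 -1" --pt "0 0 0 0 0 0.15 -1" --pt "-0.15 -0.06 0 0 0 0 -1" --pt "-0.3 -0.13 0 0 0 0 -1"

```text
clock: 25.45
position: [0.4324, -0.266, 0.2823]
ee_rot: [2.648, -1.685, -0.02]
force: [1.2, 1.3, -0.6]
width: 0.998
```

Request:
play_rows --pt "-0.3 -0.13 0 0 0 0 -1" --pt "-0.3 -0.13 0 0 0 0 -1" --pt "-0.3 -0.13 0 0 0 0 -1" --pt "-0.3 -0.13 0 0 0 0 -1" --pt "-0.3 -0.13 0 0 0 0 -1"

```text
clock: 25.95
position: [0.4196, -0.0156, 0.2765]
ee_rot: [2.641, -1.688, -0.04]
force: [1.2, -0.0, 0.1]
width: 1.0
```

```bash
python3 -c "
from h import *
plan(.412,.315,.28,-64)"
```

```text
t 25.95 pos [ 0.4196 -0.0156  0.2765] yaw -65.2 w 1.0 F [ 1.2 -0.   0.1] j [ 0.43  0.11 -0.55  1.91  0.05  1.16 -1.28]
turn total [ 0.038  0.036 -0.041] | shift now-axes [-2.022 -0.879 -0.004] | shift goal-axes [-2.003 -0.921 -0.023] dist mm [ -7.6 330.6   3.5]
```

Request:
play_rows --pt "-0.29 -0.13 -0.02 0.03 0.03 -0.03 -1" --pt "-0.29 -0.13 -0.02 0 0 0 -1" --pt "-0.29 -0.13 -0.02 0 0 0 -1" --pt "-0.29 -0.13 -0.02 0 0 0 -1" --pt "-0.29 -0.13 -0.02 0 0 0 -1"

```text
clock: 26.45
position: [0.4077, 0.23, 0.2862]
ee_rot: [2.651, -1.668, -0.017]
force: [1.3, 0.0, -0.7]
width: 1.001
```

Request:
play_rows --pt "0 0 0 0 0 0 -1" --pt "0 0 0 0 0 0 -1" --pt "0 0 0 0 0 0 -1"

```text
clock: 26.75
position: [0.4038, 0.2363, 0.2832]
ee_rot: [2.66, -1.65, -0.027]
force: [0.2, 0.0, 0.4]
width: 0.999
```

```bash
python3 -c "
from h import *
plan(.412,.315,.28,-64)
m=camera_model('wrist');np.save('m.npy',m,allow_pickle=True)
im=get_image('wrist');cv2.imwrite('pics/n_wrist.png',im)"
```

```text
t 26.75 pos [0.4038 0.2363 0.2832] yaw -63.6 w 0.999 F [0.2 0.  0.4] j [ 0.    0.23 -0.76  1.79  0.15  1.2  -1.91]
turn total [0.038 0.017 0.014] | shift now-axes [-0.446 -0.282  0.02 ] | shift goal-axes [-0.448 -0.279  0.021] dist mm [ 8.2 78.7 -3.2]
```

View pics/n_wrist.png

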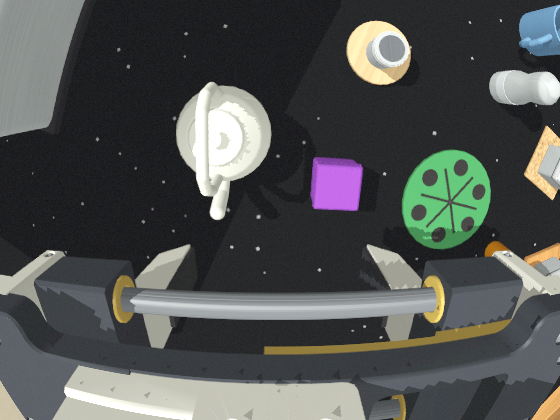

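The teapot is at (222,135), with the handle bar running from (210,88) to (206,188) and the spout pointing down at (218,212). The trivet is empty at (446,200).

```bash
python3 - <<'E'
from h import *
m=np.load("m.npy",allow_pickle=True).item();im=cv2.imread("pics/n_wrist.png")
# contrast stretch for whites
c=np.clip((im.astype(float)-150)*255/105,0,255).astype(np.uint8)
crop("wrist",160,70,290,230,3.7,"n_crop.png",c)
c=blob(im,(45,80,60),(90,255,255),(446,200))
P=np.array([onz("wrist",p,.008,m)[:2]*1000 for p in c[:,0].astype(float)]).astype(np.float32)
print(cv2.minEnclosingCircle(P),cv2.minAreaRect(P))
E
```

```text
((477.08251953125, -16.121999740600586), 81.98243713378906) ((476.0968017578125, -16.0810546875), (161.51065063476562, 160.43508911132812), 38.61674118041992)
```

View pics/n_crop.png

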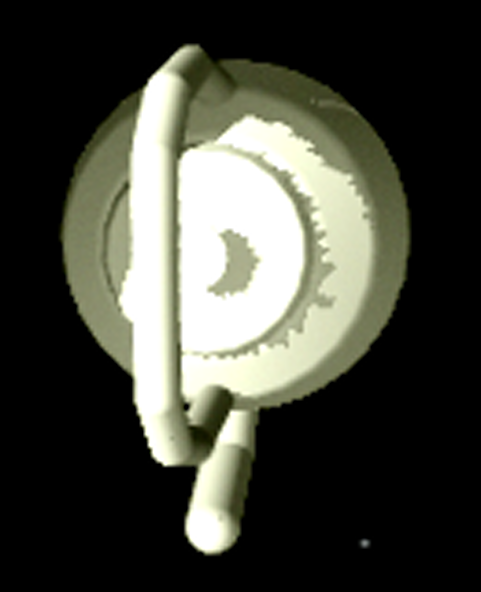

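```bash
python3 - <<'E'
from h import *
m=np.load("m.npy",allow_pickle=True).item();C=lambda x,y:np.array([160+x/3.7,70+y/3.7])
f=lambda a:np.round(np.array(a)*1000,1)
a=f(onz("wrist",C(155,141),.150,m));b=f(onz("wrist",C(157,408),.150,m));e=b-a
print(a,b,"mid",(a+b)/2,"len",np.linalg.norm(e),"ang",np.degrees(np.arctan2(e[1],e[0])))
print("knob",f(onz("wrist",C(235,265),.106,m)))
print("spout tip",f(onz("wrist",C(212,528),.085,m)))
print("cam",f(-m["R"].T@m["t"]))
for z in(.04,.05,.06): print("body",z,f(onz("wrist",C(237,235),z,m)))
print("top bar", f(onz("top",(80+167/5.5,210+135/5.5),.15)))
E
```

```text
[447.  335.2 150. ] [385.8 307.7 150. ] mid [416.4  321.45 150.  ] len 67.09463465881603 ang -155.80340427028537
knob [419.4 309.  106. ]
spout tip [336.1 284.3  85. ]
cam [481.1 272.9 440.4]
body 0.04 [416.8 319.8  40. ]
body 0.05 [418.4 318.6  50. ]
body 0.06 [420.  317.4  60. ]
top bar [453. 335. 150.]
```

```bash
python3 -c "
from h import *
plan(.4165,.3195,.23,-65.5)"
```

```text
t 26.8 pos [0.404  0.2356 0.2831] yaw -63.7 w 0.996 F [ 0.3 -0.7 -1. ] j [ 0.    0.23 -0.75  1.79  0.15  1.2  -1.91]
turn total [0.039 0.016 0.063] | shift now-axes [-0.461 -0.329  0.352] | shift goal-axes [-0.474 -0.308  0.354] dist mm [ 12.5  83.9 -53.1]
```

Request:
play_rows --pt "-0.15 -0.1 0 0.04 0.016 0.06 -1" --pt "-0.17 -0.12 0 0 0 0 -1" --pt "-0.15 -0.1 0 0 0 0 -1" --pt "0 0 0 0 0 0 -1" --pt "0 0 0 0 0 0 -1"

```text
clock: 27.3
position: [0.4217, 0.3124, 0.2806]
ee_rot: [2.625, -1.716, 0.006]
force: [-0.1, -0.6, 0.7]
width: 1.005
```

```bash
python3 -c "
from h import *
plan(.4165,.3195,.23,-65.5)
m=camera_model('wrist');np.save('m.npy',m,allow_pickle=True)
im=get_image('wrist');cv2.imwrite('pics/o_wrist.png',im)
plan(.4165,.3195,.23,-65.5)
"
```

```text
t 27.3 pos [0.4217 0.3124 0.2806] yaw -66.4 w 1.005 F [-0.1 -0.6  0.7] j [-0.17  0.33 -0.75  1.69  0.24  1.23 -2.13]
turn total [ 0.005 -0.012 -0.03 ] | shift now-axes [-0.059  0.012  0.337] | shift goal-axes [-0.057  0.012  0.337] dist mm [ -5.2   7.1 -50.6]
t 27.35 pos [0.4217 0.3123 0.2807] yaw -66.4 w 0.999 F [ 0.1  0.3 -0.1] j [-0.17  0.32 -0.75  1.69  0.24  1.23 -2.13]
turn total [ 0.004 -0.011 -0.03 ] | shift now-axes [-0.06   0.012  0.337] | shift goal-axes [-0.058  0.012  0.338] dist mm [ -5.2   7.2 -50.7]
```

View pics/o_wrist.png

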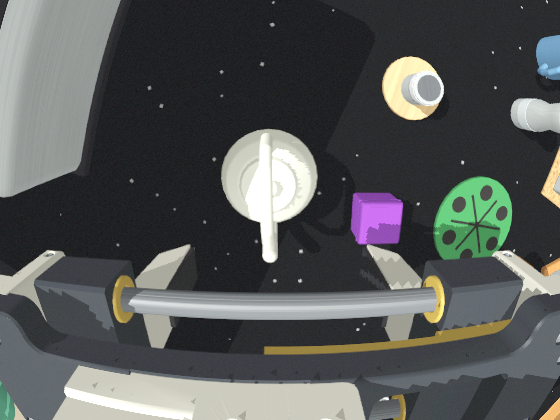

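```bash
python3 - <<'E'
from h import *
im=cv2.imread("pics/o_wrist.png")
c=np.clip((im.astype(float)-150)*255/105,0,255).astype(np.uint8)
crop("wrist",210,110,330,270,3.7,"o_crop.png",c)
E
```

```text
(no output)
```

View pics/o_crop.png

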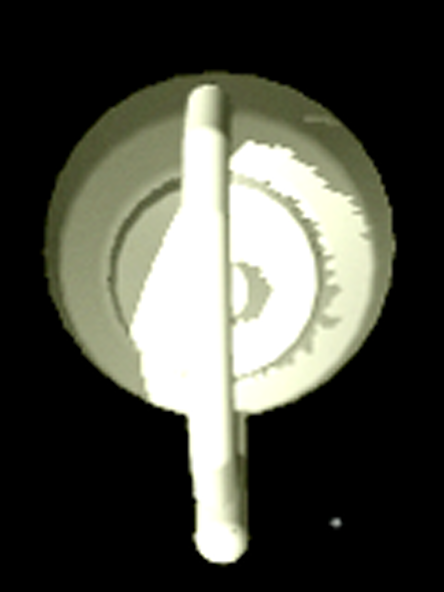

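```bash
python3 - <<'E'
from h import *
m=np.load("m.npy",allow_pickle=True).item();C=lambda x,y:np.array([210+x/3.7,110+y/3.7])
f=lambda a:np.round(np.array(a)*1000,1)
a=f(onz("wrist",C(205,195),.150,m));b=f(onz("wrist",C(211,390),.150,m));e=b-a
print(a,b,"mid",(a+b)/2,"len",np.linalg.norm(e),"ang",np.degrees(np.arctan2(e[1],e[0])))
print("bend top",f(onz("wrist",C(205,130),.150,m)))
print("spout tip",f(onz("wrist",C(220,543),.085,m)))
for z in(.04,.05,.06): print("body",z,f(onz("wrist",C(220,245),z,m)))
print("knob",f(onz("wrist",C(240,290),.106,m)))
E
```

```text
[448.8 335.9 150. ] [403.4 314.9 150. ] mid [426.1 325.4 150. ] len 50.021595336414485 ang -155.17685962711136
bend top [463.4 342.1 150. ]
spout tip [334.7 284.6  85. ]
body 0.04 [416.5 320.4  40. ]
body 0.05 [418.6 321.1  50. ]
body 0.06 [420.6 321.7  60. ]
knob [420.1 314.3 106. ]
```

Request:
play_rows --pt "-0.07 0.005 0.1 0 -0.01 -0.03 -1" --pt "0 0 0.2 0 0 0 -1" --pt "0 0 0.2 0 0 0 -1" --pt "0 0 0 0 0 0 -1"

```text
clock: 27.75
position: [0.4191, 0.315, 0.2046]
ee_rot: [2.633, -1.71, 0.005]
force: [-0.7, -0.1, 0.2]
width: 0.999
```

```bash
python3 -c "
from h import *
plan(.4175,.3215,.131,-65.5)"
```

```text
t 27.75 pos [0.4191 0.315  0.2046] yaw -66.0 w 0.999 F [-0.7 -0.1  0.2] j [-0.2   0.39 -0.73  1.8   0.3   1.06 -2.19]
turn total [-0.    -0.008 -0.017] | shift now-axes [-0.046 -0.008  0.49 ] | shift goal-axes [-0.044 -0.008  0.49 ] dist mm [ -1.6   6.5 -73.6]
```

Request:
play_rows --pt "-0.05 -0.008 0.1 0 -0.008 -0.015 -1" --pt "0 0 0.15 0 0 0 -1" --pt "0 0 0.1 0 0 0 -1" --pt "0 0 0 0 0 0 -1" --pt "0 0 0 0 0 0 -1"

```text
clock: 28.25
position: [0.4209, 0.3187, 0.1559]
ee_rot: [-2.633, 1.708, -0.007]
force: [-0.0, -0.4, 1.5]
width: 1.001
```

```bash
python3 -c "
from h import *
plan(.4175,.3215,.131,-65.5)
m=camera_model('wrist');np.save('m.npy',m,allow_pickle=True)
im=get_image('wrist');cv2.imwrite('pics/p_wrist.png',im)
s=get_image('side');crop('side',150,270,380,420,3.3,'p_side.png',s)
"
```

```text
t 28.25 pos [0.4209 0.3187 0.1559] yaw -65.9 w 1.001 F [-0.  -0.4  1.5] j [-0.23  0.45 -0.71  1.86  0.35  0.96 -2.24]
turn total [-0.009 -0.004 -0.016] | shift now-axes [-0.026  0.014  0.166] | shift goal-axes [-0.026  0.013  0.166] dist mm [ -3.4   2.8 -24.9]
```

View pics/p_wrist.png

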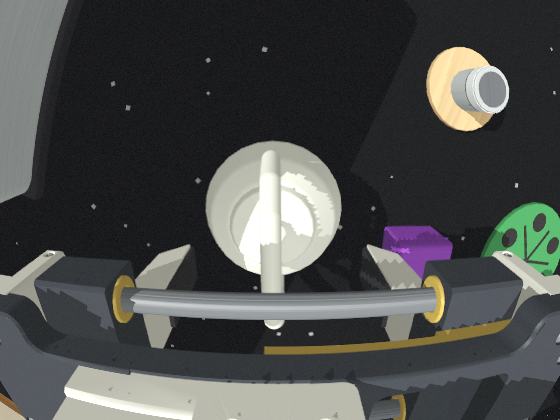

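View pics/p_side.png

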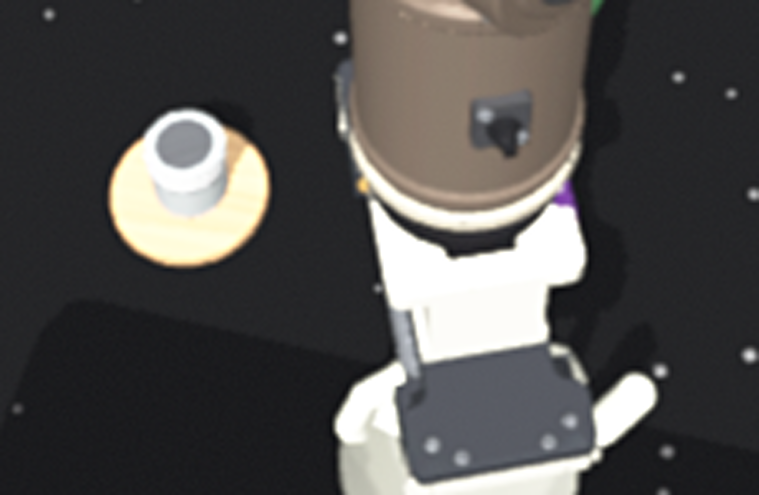

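The handle bar (columns 262–284) runs straight up the middle between the fingers. Lowering the last 25 mm.

Request:
play_rows --pt "-0.026 0.013 0.05 -0.01 0 -0.015 -1" --pt "0 0 0.08 0 0 0 -1" --pt "0 0 0.04 0 0 0 -1" --pt "0 0 0 0 0 0 -1"

```text
clock: 28.75
position: [0.4179, 0.3227, 0.13]
ee_rot: [-2.642, 1.698, -0.004]
force: [-1.0, -0.5, -0.9]
width: 0.997
```

```bash
python3 -c "
from h import *
plan(.4175,.3215,.131,-65.5)"
```

```text
t 28.75 pos [0.4179 0.3227 0.13  ] yaw -65.5 w 0.997 F [-1.  -0.5 -0.9] j [-0.25  0.48 -0.69  1.89  0.38  0.91 -2.27]
turn total [-0.005 -0.003  0.001] | shift now-axes [ 0.006  0.006 -0.007] | shift goal-axes [ 0.006  0.006 -0.007] dist mm [-0.4 -1.2  1. ]
```

Request:
play_rows --pt "0 0 0 0 0 0 0.6" --pt "0 0 0 0 0 0 0.6" --pt "0 0 0 0 0 0 0.6" --pt "0 0 0 0 0 0 0.6" --pt "0 0 0 0 0 0 0.6" --force 15

```text
clock: 29.25
position: [0.4179, 0.3229, 0.1301]
ee_rot: [-2.642, 1.698, -0.004]
force: [0.6, -0.5, 0.7]
width: 0.612
```

Request:
play_rows --pt "0 0 0 0 0 0 0.6" --pt "0 0 0 0 0 0 0.6" --pt "0 0 0 0 0 0 0.6" --pt "0 0 0 0 0 0 0.6" --pt "0 0 0 0 0 0 0.6"

```text
clock: 29.75
position: [0.4182, 0.3229, 0.1304]
ee_rot: [-2.641, 1.698, -0.004]
force: [-0.1, -0.5, 1.2]
width: 0.212
```

```bash
python3 -c "
from h import *
plan(.4175,.3215,.131,-65.5)
m=camera_model('wrist');np.save('m.npy',m,allow_pickle=True)
im=get_image('wrist');cv2.imwrite('pics/q_wrist.png',im)
"
```

```text
t 29.75 pos [0.4182 0.3229 0.1304] yaw -65.5 w 0.212 F [-0.1 -0.5  1.2] j [-0.25  0.48 -0.69  1.88  0.38  0.91 -2.27]
turn total [-0.006 -0.003  0.001] | shift now-axes [ 0.007  0.008 -0.004] | shift goal-axes [ 0.007  0.008 -0.004] dist mm [-0.7 -1.4  0.6]
```

View pics/q_wrist.png

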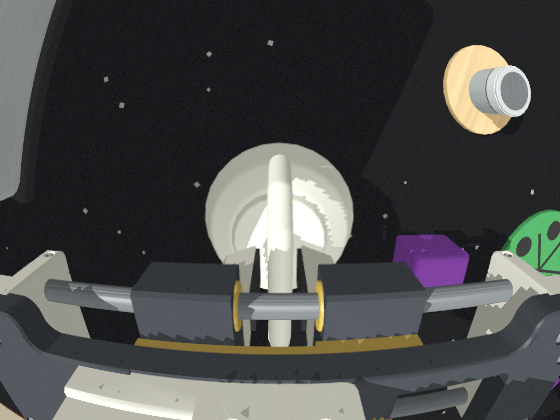

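The bar is centred between the jaws (bar columns 268–293, jaw columns 258–302). Closing fully.

Request:
play_rows --pt "0 0 0 0 0 0 1" --pt "0 0 0 0 0 0 1" --pt "0 0 0 0 0 0 1" --pt "0 0 0 0 0 0 1" --force 45

```text
clock: 30.2
position: [0.4185, 0.3223, 0.1303]
ee_rot: [-2.641, 1.699, -0.005]
force: [-0.1, 0.2, 0.3]
width: 0.112
```

```bash
python3 -c "
from h import *
plan(.476,-.016,.3,-65.5)"
```

```text
t 30.2 pos [0.4185 0.3223 0.1303] yaw -65.5 w 0.112 F [-0.1  0.2  0.3] j [-0.25  0.48 -0.69  1.88  0.38  0.91 -2.27]
turn total [-0.005 -0.004 -0.   ] | shift now-axes [ 2.214  0.583 -1.128] | shift goal-axes [ 2.211  0.586 -1.132] dist mm [  57.5 -338.3  169.7]
```

Request:
play_rows --pt "0 0 -0.02 0 0 0 1" --pt "0 0 -0.04 0 0 0 1" --pt "0 0 -0.05 0 0 0 1" --pt "0 0 -0.06 0 0 0 1" --pt "0 0 0 0 0 0 1"

```text
clock: 30.7
position: [0.4169, 0.3215, 0.1565]
ee_rot: [2.641, -1.697, 0.002]
force: [0.9, 0.7, -5.7]
width: 0.119
```

```bash
python3 -c "
from h import *
plan(.476,-.016,.3,-65.5)
im=get_image('wrist');cv2.imwrite('pics/r_wrist.png',im)
s=get_image('side');crop('side',150,270,380,420,3.3,'r_side.png',s)
t=get_image('top');crop('top',70,190,210,320,4,'r_top.png',t)
"
```

```text
t 30.7 pos [0.4169 0.3215 0.1565] yaw -65.5 w 0.119 F [ 0.9  0.7 -5.7] j [-0.23  0.45 -0.71  1.86  0.35  0.97 -2.24]
turn total [ 0.002 -0.005  0.002] | shift now-axes [ 2.213  0.577 -0.95 ] | shift goal-axes [ 2.211  0.574 -0.956] dist mm [  59.1 -337.5  143.5]
```

View pics/r_wrist.png

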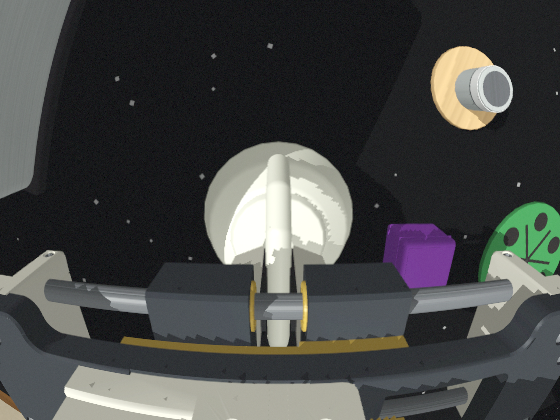

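View pics/r_side.png

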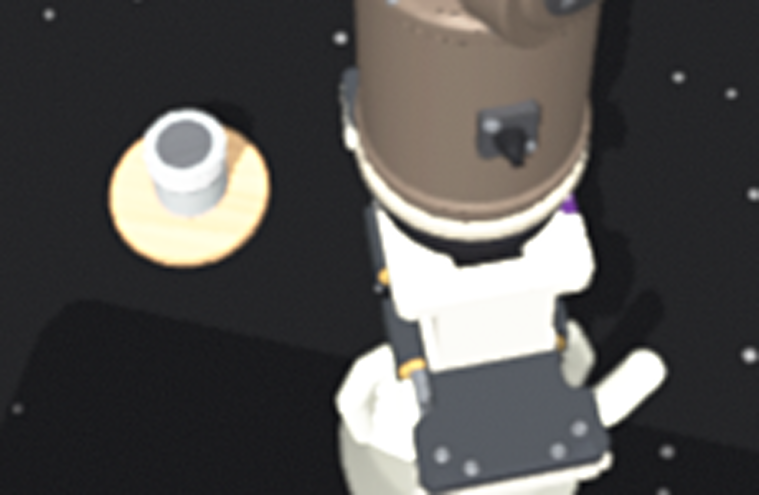

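Lift is good: −5.7 N on the wrist matches the pot's weight, and the view of it is unchanged. Raising more, then carrying it gently over.

Request:
play_rows --pt "0 0 -0.1 0 0 0 1" --pt "0 0 -0.15 0 0 0 1" --pt "0 0 -0.18 0 0 0 1" --pt "0 0 -0.18 0 0 0 1" --pt "0 0 -0.1 0 0 0 1"

```text
clock: 31.35
position: [0.4145, 0.3187, 0.2606]
ee_rot: [2.632, -1.69, -0.004]
force: [0.8, 1.4, -5.9]
width: 0.113
```

Request:
play_rows --pt "0.06 0.016 0 0 0 0 1" --pt "0.1 0.026 0 0 0 0 1" --pt "0.14 0.037 0 0 0 0 1" --pt "0.17 0.044 0 0 0 0 1" --pt "0.18 0.047 0 0 0 0 1"

```text
clock: 31.85
position: [0.4304, 0.2179, 0.2588]
ee_rot: [2.638, -1.681, -0.007]
force: [-0.4, -0.0, -5.8]
width: 0.114
```

```bash
python3 -c "
from h import *
plan(.4762,-.0162,.25,-65.5)"
```

```text
t 31.85 pos [0.4304 0.2179 0.2588] yaw -65.0 w 0.114 F [-0.4 -0.  -5.8] j [ 0.03  0.27 -0.74  1.81  0.2   1.16 -1.92]
turn total [ 0.027 -0.006  0.017] | shift now-axes [1.543 0.381 0.068] | shift goal-axes [1.546 0.369 0.059] dist mm [  45.8 -234.1   -8.8]
```

Request:
play_rows --pt "0.2 0.05 0 0.01 0 0.005 1" --pt "0.2 0.05 0 0.01 0 0.005 1" --pt "0.2 0.05 0 0.005 0 0.005 1" --pt "0.2 0.05 0 0 0 0 1" --pt "0.2 0.05 0 0 0 0 1"

```text
clock: 32.35
position: [0.4554, 0.0547, 0.2529]
ee_rot: [2.634, -1.694, -0.004]
force: [-0.1, -0.2, -5.7]
width: 0.115
```

```bash
python3 -c "
from h import *
plan(.4762,-.0162,.25,-65.5)"
```

```text
t 32.35 pos [0.4554 0.0547 0.2529] yaw -65.5 w 0.115 F [-0.1 -0.2 -5.7] j [ 0.33  0.21 -0.66  1.87  0.15  1.12 -1.54]
turn total [ 0.02  -0.007 -0.   ] | shift now-axes [0.487 0.069 0.021] | shift goal-axes [0.487 0.07  0.019] dist mm [ 20.8 -70.9  -2.9]
```

Request:
play_rows --pt "0.16 0.02 0 0.01 0 0 1" --pt "0.12 0.02 0 0.01 0 0 1" --pt "0.08 0.01 0 0 0 0 1" --pt "0.04 0.01 0 0 0 0 1" --pt "0 0 0 0 0 0 1"

```text
clock: 32.85
position: [0.4684, -0.015, 0.2473]
ee_rot: [2.626, -1.707, -0.004]
force: [0.2, -0.3, -5.5]
width: 0.117
```

```bash
python3 -c "
from h import *
plan(.4762,-.0162,.2,-65.5)
m=camera_model('wrist');np.save('m.npy',m,allow_pickle=True)
im=get_image('wrist');cv2.imwrite('pics/s_wrist.png',im)
s=get_image('side');crop('side',180,80,420,310,2.5,'s_side.png',s)
"
```

```text
t 32.85 pos [ 0.4684 -0.015   0.2473] yaw -66.1 w 0.117 F [ 0.2 -0.3 -5.5] j [ 0.43  0.23 -0.62  1.86  0.15  1.1  -1.39]
turn total [ 0.019 -0.006 -0.02 ] | shift now-axes [ 0.027 -0.047  0.315] | shift goal-axes [ 0.029 -0.044  0.316] dist mm [  7.8  -1.2 -47.3]
```

View pics/s_wrist.png

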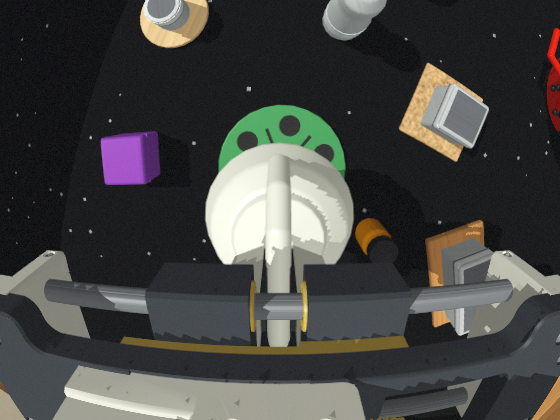

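View pics/s_side.png

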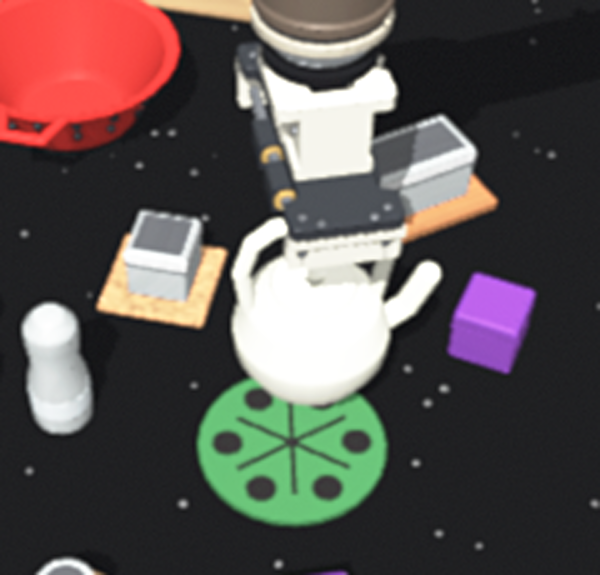

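The side view shows the pot hanging upright over the empty trivet; all the tins and bystanders are in place. Lowering gently.

Request:
play_rows --pt "0.02 -0.03 0.03 0.01 0 -0.01 1" --pt "0.005 -0.015 0.08 0.01 0 -0.01 1" --pt "0 0 0.12 0 0 0 1" --pt "0 0 0.12 0 0 0 1" --pt "0 0 0.08 0 0 0 1"

```text
clock: 33.45
position: [0.4795, -0.0087, 0.1824]
ee_rot: [-2.647, 1.681, -0.013]
force: [-0.2, 0.2, -5.6]
width: 0.117
```

```bash
python3 -c "
from h import *
plan(.4762,-.0162,.145,-65.5)"
```

```text
t 33.45 pos [ 0.4795 -0.0087  0.1824] yaw -64.8 w 0.117 F [-0.2  0.2 -5.6] j [ 0.4   0.31 -0.61  1.95  0.22  0.94 -1.44]
turn total [-0.018 -0.008  0.023] | shift now-axes [0.035 0.043 0.249] | shift goal-axes [0.036 0.041 0.249] dist mm [ -3.3  -7.5 -37.4]
```

Request:
play_rows --pt "0.03 0.035 0.02 -0.015 -0.005 0.02 1" --pt "0 0 0.06 0 0 0 1" --pt "0 0 0.08 0 0 0 1" --pt "0 0 0.03 0 0 0 1" --pt "0 0 0 0 0 0 1"

```text
clock: 33.95
position: [0.4767, -0.0144, 0.1511]
ee_rot: [-2.644, 1.695, -0.001]
force: [0.3, 0.3, -5.8]
width: 0.119
```

```bash
python3 -c "
from h import *
plan(.4762,-.0162,.1385,-65.5)"
```

```text
t 33.95 pos [ 0.4767 -0.0144  0.1511] yaw -65.3 w 0.119 F [ 0.3  0.3 -5.8] j [ 0.39  0.35 -0.59  1.98  0.25  0.88 -1.47]
turn total [-0.002 -0.     0.006] | shift now-axes [0.01  0.008 0.084] | shift goal-axes [0.01  0.008 0.084] dist mm [ -0.5  -1.8 -12.6]
```

Request:
play_rows --pt "0.01 0.006 0.02 0 0 0 1" --pt "0 0 0.03 0 0 0 1" --pt "0 0 0.01 0 0 0 1" --pt "0 0 0 0 0 0 1"

```text
clock: 34.35
position: [0.4772, -0.0162, 0.1422]
ee_rot: [-2.643, 1.695, -0.003]
force: [-0.2, -0.6, -4.9]
width: 0.118
```

```bash
python3 -c "
from h import *
plan(.4762,-.0162,.1383,-65.5)"
```

```text
t 34.35 pos [ 0.4772 -0.0162  0.1422] yaw -65.3 w 0.118 F [-0.2 -0.6 -4.9] j [ 0.39  0.36 -0.58  1.99  0.26  0.86 -1.48]
turn total [-0.005 -0.002  0.006] | shift now-axes [-0.003  0.006  0.026] | shift goal-axes [-0.003  0.006  0.026] dist mm [-1.  -0.  -3.9]
```

Request:
play_rows --pt "0 0.005 0.012 -0.005 0 0.005 1" --pt "0 0 0.01 0 0 0 1"

```text
clock: 34.55
position: [0.4769, -0.0165, 0.1391]
ee_rot: [2.642, -1.699, 0.002]
force: [0.1, -0.9, -5.7]
width: 0.115
```

Request:
play_rows --pt "0 0 0.005 0 0 0 1" --pt "0 0 0 0 0 0 1"

```text
clock: 34.75
position: [0.4773, -0.0164, 0.1384]
ee_rot: [-2.642, 1.699, -0.003]
force: [-0.6, 0.1, -5.2]
width: 0.115
```

```bash
python3 -c "
from h import *
plan(.4762,-.0162,.1383,-65.5)"
```

```text
t 34.75 pos [ 0.4773 -0.0164  0.1384] yaw -65.5 w 0.115 F [-0.6  0.1 -5.2] j [ 0.38  0.36 -0.58  2.    0.26  0.85 -1.49]
turn total [-0.002 -0.003  0.   ] | shift now-axes [-0.004  0.006  0.001] | shift goal-axes [-0.004  0.006  0.001] dist mm [-1.1  0.2 -0.1]
```

Not touching yet; going down in about 1 mm steps.

Request:
play_rows --pt "0 0.003 0.007 0 0 0 1" --pt "0 0 0.004 0 0 0 1"

```text
clock: 34.95
position: [0.4782, -0.0162, 0.1383]
ee_rot: [-2.641, 1.698, -0.007]
force: [-3.2, -0.1, 4.7]
width: 0.117
```

Request:
play_rows --pt "0 0 0.006 0 0 0 1"

```text
clock: 35.05
position: [0.4786, -0.0162, 0.1383]
ee_rot: [-2.641, 1.698, -0.009]
force: [-4.4, 0.2, 9.8]
width: 0.114
```

Contact. Opening.

Request:
play_rows --pt "0 0 -0.004 0 0 0 0.6" --pt "0 0 0 0 0 0 0.4" --pt "0 0 0 0 0 0 0" --pt "0 0 0 0 0 0 -0.5" --pt "0 0 0 0 0 0 -0.5"

```text
clock: 35.55
position: [0.4802, -0.016, 0.1404]
ee_rot: [-2.639, 1.697, -0.014]
force: [0.4, 0.1, -0.1]
width: 0.502
```

Request:
play_rows --pt "0 0 0 0 0 0 -0.5" --pt "0 0 0 0 0 0 -0.5" --pt "0 0 0 0 0 0 -0.5"

```text
clock: 35.85
position: [0.4802, -0.0159, 0.1402]
ee_rot: [-2.639, 1.697, -0.013]
force: [0.4, -0.2, -0.0]
width: 0.737
```

Request:
play_rows --pt "0 0 -0.05 0 0 0 -0.5" --pt "0 0 -0.12 0 0 0 -0.5" --pt "0 0 -0.2 0 0 0 -0.5" --pt "0 0 -0.25 0 0 0 -0.5" --pt "0 0 -0.25 0 0 0 -0.5"

```text
clock: 36.35
position: [0.4755, -0.0157, 0.272]
ee_rot: [2.643, -1.697, -0.002]
force: [1.1, -0.2, -1.1]
width: 0.751
```

Request:
play_rows --pt "0.2 0.2 -0.1 0 0 0 -0.5" --pt "0.2 0.2 0 0 0 0 -0.5" --pt "0.2 0.2 0 0 0 0 -0.5" --pt "0.2 0.2 0 0 0 0 -0.5" --pt "0.2 0.2 0 0 0 0 -0.5"

```text
clock: 36.85
position: [0.4058, -0.2134, 0.2973]
ee_rot: [-2.65, 1.673, -0.021]
force: [1.3, -0.1, -0.4]
width: 0.75
```

Request:
play_rows --pt "0.2 0.2 0 0 0 0 -0.5" --pt "0.2 0.2 0 0 0 0 -0.5" --pt "0.2 0.2 0 0 0 0 -0.5" --pt "0 0 0 0 0 0 -0.5" --pt "0 0 0 0 0 0 -0.5"

```text
clock: 37.35
position: [0.3573, -0.3434, 0.2998]
ee_rot: [-2.644, 1.685, -0.026]
force: [0.8, 2.0, -0.4]
width: 0.749
```

```bash
python3 -c "
from h import *
plan(.4762,-.0162,.1383,-65.5)
cv2.imwrite('pics/z_top.png',get_image('top'));cv2.imwrite('pics/z_side.png',get_image('side'))
"
```

```text
t 37.35 pos [ 0.3573 -0.3434  0.2998] yaw -65.0 w 0.749 F [ 0.8  2.  -0.4] j [ 0.98  0.19 -0.37  1.75  0.06  1.2  -0.54]
turn total [-0.029 -0.021  0.017] | shift now-axes [-1.654 -1.624  1.083] | shift goal-axes [-1.656 -1.626  1.077] dist mm [ 118.9  327.2 -161.5]
```

View pics/z_top.png

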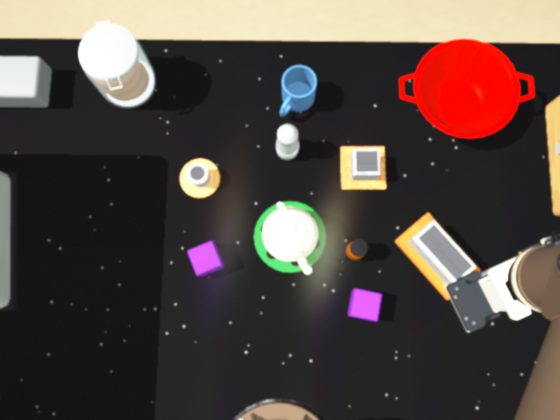

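View pics/z_side.png

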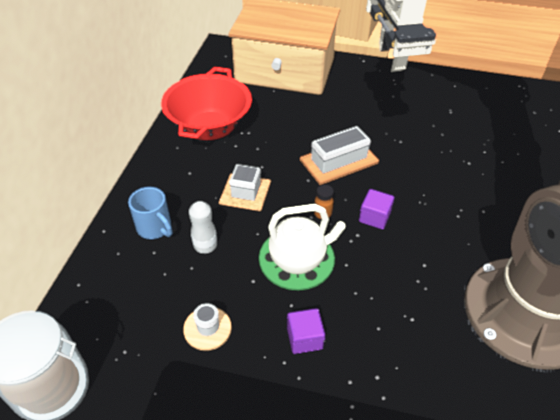

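The top and side views show everything in its own place: sugar at top (200,177), tea (367,163), rusk (445,255), pot on the trivet (290,236). A numeric check follows.

```bash
python3 - <<'E'
from h import *
t=cv2.imread("pics/z_top.png");s=cv2.imread("pics/z_side.png")
for n,im,items in(("top",t,[("tea",.062,(367,163),(350,185,145,182)),("sugar",.055,(199,174),(186,212,162,188)),("rusk",.072,(445,250),(408,478,215,292))]),("side",s,[("tea",.062,(245,175),(228,264,160,205)),("sugar",.055,(206,312),(192,222,302,338)),("rusk",.072,(340,142),(308,374,125,172))])):
    for nm,z,near,(x0,x1,y0,y1) in items:
        # grey inset of the lid
        h=cv2.cvtColor(im,cv2.COLOR_BGR2HSV);k=cv2.inRange(h,np.array((0,0,60)),np.array((180,60,165)));mm=np.zeros_like(k);mm[y0:y1,x0:x1]=k[y0:y1,x0:x1]
        cs,_=cv2.findContours(mm,0,2);
        c=max(cs,key=cv2.contourArea);r=cv2.minAreaRect(np.array([onz(n,p,z)[:2]*1000 for p in c[:,0].astype(float)],np.float32));print(n,nm,[np.round(v,1) for v in r])
h=cv2.cvtColor(t,cv2.COLOR_BGR2HSV)
g=blob(t,(45,80,40),(90,255,255),(290,237));P=np.array([onz("top",p,.008)[:2]*1000 for p in g[:,0].astype(float)],np.float32);print("trivet",cv2.minEnclosingCircle(P))
crop("top",245,190,335,285,6,"z_pot.png",t); crop("side",250,190,360,300,5,"z_pots.png",s)
E
```

```text
Traceback (most recent call last):
ValueError: max() iterable argument is empty
```

```bash
python3 - <<'E'
from h import *
t=cv2.imread("pics/z_top.png");s=cv2.imread("pics/z_side.png")
for n,im,items in(("top",t,[("tea",.062,(350,185,145,182)),("sugar",.055,(186,212,162,188)),("rusk",.072,(408,472,215,285))]),("side",s,[("tea",.062,(228,264,160,205)),("sugar",.055,(192,222,302,338)),("rusk",.072,(308,374,125,172))])):
    for nm,z,(x0,x1,y0,y1) in items:
        h=cv2.cvtColor(im,cv2.COLOR_BGR2HSV);k=cv2.inRange(h,np.array((0,0,45)),np.array((180,90,185)));mm=np.zeros_like(k);mm[y0:y1,x0:x1]=k[y0:y1,x0:x1]
        cs,_=cv2.findContours(mm,0,cv2.CHAIN_APPROX_NONE)
        if not cs: print(n,nm,"none");continue
        c=max(cs,key=cv2.contourArea);r=cv2.minAreaRect(np.array([onz(n,p,z)[:2]*1000 for p in c[:,0].astype(float)],np.float32));print(n,nm,[np.round(v,1) for v in r])
g=blob(t,(45,80,40),(90,255,255),(290,237));P=np.array([onz("top",p,.008)[:2]*1000 for p in g[:,0].astype(float)],np.float32);print("trivet",cv2.minEnclosingCircle(P))
crop("top",245,190,335,285,6,"z_pot.png",t); crop("side",250,190,360,300,5,"z_pots.png",s)
E
```

```text
top tea none
top sugar [array([606.1, 186.4]), array([24.7, 26.4]), np.float64(0.8)]
top rusk [array([ 428.8, -346.1]), array([140.4,  60.4]), np.float64(30.2)]
side tea [array([ 627.8, -160.3]), array([ 71.1, 106.8]), np.float64(6.4)]
side sugar [array([605.2, 188.1]), array([29.5, 30.4]), np.float64(18.1)]
side rusk [array([ 440.4, -318.3]), array([162.2,  91.7]), np.float64(41.3)]
trivet ((473.89764404296875, -10.40034008026123), 81.88563537597656)
```

View pics/z_pot.png

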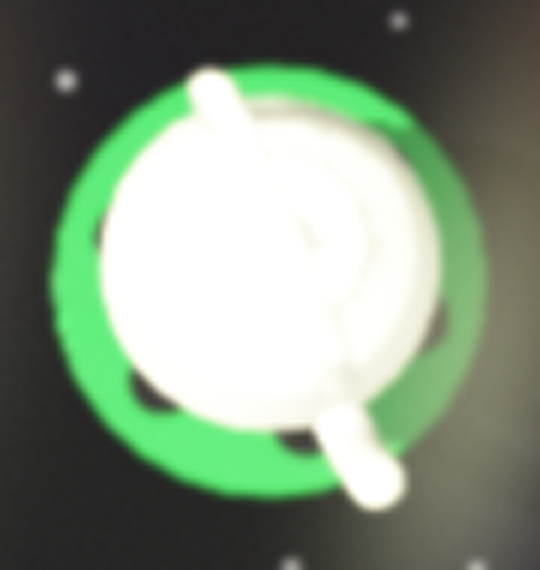

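View pics/z_pots.png

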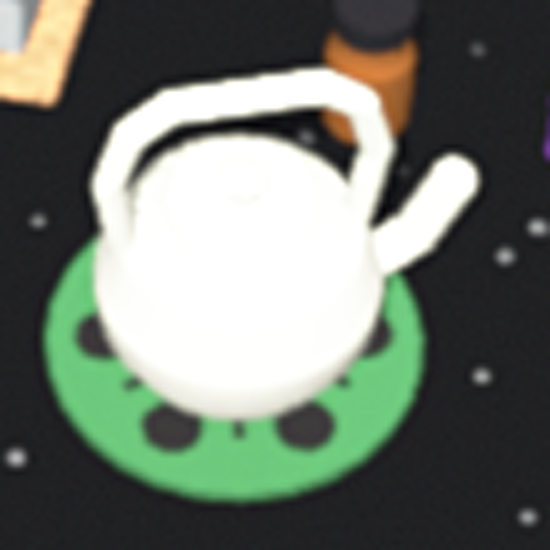

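The crops show the pot upright. In the top crop the body circle is centred at about (270,262), with the trivet at (269,280). The grey masks failed for tea and rusk, so I'll check those from crops.

```bash
python3 - <<'E'
from h import *
t=cv2.imread("pics/z_top.png")
f=lambda a:np.round(np.array(a)*1000,1)
for z in(.05,.058,.066):print("pot",z,f(onz("top",(245+270/6,190+262/6),z)))
print("trivet top",f(onz("top",(245+269/6,190+280/6),.008)))
c=np.vstack([crop("x",335,140,395,195,6,"z1.png",t)[0:0]]) 
a=cv2.resize(t[140:195,335:395],None,fx=6,fy=6,interpolation=cv2.INTER_CUBIC);b=cv2.resize(t[205:305,390:485],None,fx=4,fy=4,interpolation=cv2.INTER_CUBIC)
o=np.zeros((400,750,3),np.uint8);o[:330,:360]=a;o[:400,365:745]=b;cv2.imwrite("pics/z2.png",o)
E
```

```text
pot 0.05 [475.4 -18.   50. ]
pot 0.058 [474.2 -18.   58. ]
pot 0.066 [473.  -17.9  66. ]
trivet top [475.  -18.1   8. ]
```

View pics/z2.png

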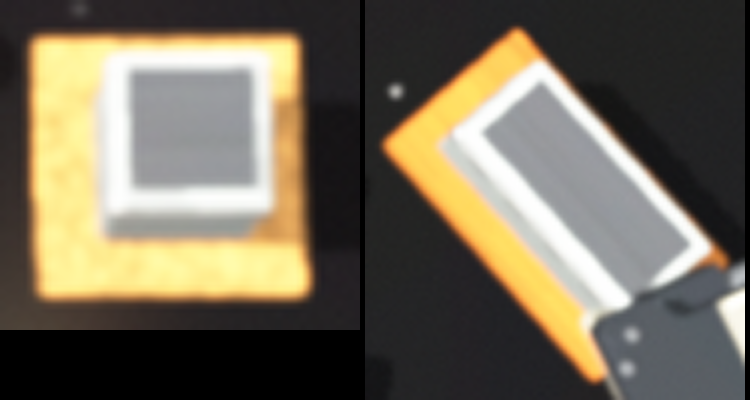

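```bash
python3 - <<'E'
from h import *
f=lambda a:np.round(np.array(a)*1000,1)
print("tea",f(onz("top",(335+188/6,140+132/6),.062)),"mat top-view 636.5 -180.8")
p=[onz("top",(390+(x-365)/4,205+y/4),.072)*1000 for x,y in((453,132),(540,62),(712,247))]
print("rusk",(p[0]+p[2])/2,"board top-view 438.5 -340.2", np.degrees(np.arctan2(*(p[1]-p[2])[1::-1])))
print(observe()["clock"])
E
```

```text
tea [ 632.9 -180.9   62. ] mat top-view 636.5 -180.8
rusk [ 438.12102308 -338.41186032   72.        ] board top-view 438.5 -340.2 41.692127444367
37.45
```

Everything is centred within about 4 mm, and the gripper is clear. Handing in.

```bash
python3 -c "
from cell import *
o=observe();print(o['clock'],o['dq'].round(3),o['force'].round(1))
print(sign_off())"
```

```text
37.45 [-0.019 -0.005 -0.016  0.009 -0.004 -0.003 -0.003] [0.4 0.1 0.5]
the job is handed in; nothing more can be done
None
```

I took the stack apart from the top in the order asked: sugar tin to the coaster, tea tin to the mat (turned square to it), rusk tin lengthwise on the board. I released each one before taking the next. The teapot then went by its handle to the middle of the cleared trivet, upright in every picture I took, and set down with about 10 N on the wrist. The job was handed in at 37.5 s with the gripper empty and well clear.

**Last checks, measured from the top view against each place:**

| Item | Distance from the middle |
|---|---|
| Sugar tin | about 2 mm |
| Tea tin | about 4 mm |
| Rusk tin | about 2 mm, within 1° of the board's length |
| Teapot | about 1 mm |

In the final top and side views the grinder, spice jar and purple cubes stand where they were at the start, judged by eye.

**Disagreements and failures:**
- The cameras differed from each other by up to about 5 mm. I used averages, favouring the wrist camera when it was still.
- The automatic lid masks failed for the tea and rusk tins in the last check, so I read those two from zoomed crops.
- The automatic circle fit of the trivet was a poor measure with the pot on it (about 6 to 8 mm off). I read the trivet centre from the crop instead.
- The handle measured about 10.5 mm between the jaws instead of 12 mm, but the lift was firm.

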